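Hold the pipette ready over the open vial

ROBOT

A 6-joint arm with a two-finger parallel gripper is mounted at the origin on the work surface. World frame = base frame: x ahead of the robot, y to its left, z up, the work surface at z = 0. Lengths are in m, angles in rad, forces in N, time in s.
With the tool pointing down it reaches from about 0.25 to 0.725 m from the base axis. Payload 4 kg.
Tool frame: the origin (TCP) lies at the centre of the arm's flange, where the gripper is bolted on; the fingertips stand 173 mm ahead of it and the grasp point (between the pads) lies 155 mm ahead of it; x points along the fingers, z is the direction in which the jaws open and shut, and the axes are right-handed (so a half turn about x gives the same grasp; the last joint's range is limited). The gripper opens to 85 mm and grips with 20 to 120 N. Pads are 22 mm wide; open, the fingers measure 114 mm over their backs; the gripper's body (76 mm by 85 mm) begins 54 mm behind the grasp point. The pads swing forward as they close: fully open they stand 13 mm farther back than shut.
Start: joints at [1.219, 0.241, 0.005, 1.335, 0, 1.571], TCP at [0.172, 0.469, 0.405] pointing down, gripper open.
Joint ranges: [-2.72, 2.72], [-1.05, 1.87], [-1.09, 1.28], [-1.99, 2.15], [-1.42, 1.44], [-3.14, 3.14]. Speed limits (rad/s): [2.79, 2.79, 3.14, 3.14, 3.14, 3.14].

INTERFACE

Orientations are given as a unit quaternion [x, y, z, w].
In Python, from workcell import bot gives the robot as it stands.
- The arm moves only by the tool arm_command, never from a script. Its argument "moves" is one flat list of numbers, 7 for each row, row after row: the shift along the tool's x, y, z in m, then the turn, a rotation vector about the tool's x, y, z in rad, then the closure, from -1 (fully open) to 1 (shut). A call has 1 to 20 rows; each row shifts and turns the pose as measured when the row begins, along the tool's axes as they then stand; what a row does not reach is not made up. A row lasts 1/12 s, in which the tool goes at most 41.7 mm and 7.16 degrees, less where a joint would pass 70% of its speed; a pose out of reach is approached as far as the arm can. A call with a gripper value outside its range is refused whole. The fingers move at their own pace and stop on an object; the grip force is fixed at half the most. Time passes only in rows, so rows that do not move let the fingers close. It gives the time, the measured TCP pose, the force and the opening at its end, in the units of the state.
- bot.get_obs(): the state, without advancing time (a new reading comes with each control period).
- bot.camera(name): name is "scene" or "top"; returns the picture (400x640x3 uint8, red, green, blue); there is no depth.
- bot.get_calibration(name): a dict with "mtx" (3x3 intrinsics, pixels), "dist" ([k1, k2, p1, p2, k3] as OpenCV has them; the pictures are not rectified), "world_from_camera" (4x4, takes a point from camera to world coordinates). Camera axes: x right, y up, looking along -z (the intrinsics and any distortion apply to the point x, -y, -z); pixel columns grow to the right and rows downward; lengths in m; the calibration is good to about 2 mm. A picture is of the moment at which its call begins. get_calibration takes no time and is no camera call.
- bot.job_done(): hands the job in, once; it reports no verdict.
The state is a dict: "clock": time; "joint_pos": joint angles; "joint_vel": joint speeds; "tau": joint torques, N m; "eef_pos": TCP position; "tool_rot": TCP orientation; "ft_force": force on the tool from outside, world axes, zero at the start; "ft_torque": the same for the moment, N m; "grip_width": finger opening in m.
Only numpy, scipy, OpenCV 4.12 (cv2) and the standard library are available. Lean on these libraries where they do the work, as an engineer would, in place of code of your own. Each camera call takes 0.05 s, during which the arm holds its last target.

TASK

First fold the white lid of the blue sample box up by its orange tab until it stands straight upright, as a screen behind the vials, and leave it standing there. Then lift the pipette with the green button out of its stand, carry it over the things in between without knocking any, and stop with its tip hanging straight down about 1 cm above the middle of the mouth of the one open vial in the box, touching nothing. Finish like that, still holding the pipette steady, and do not disturb anything else on the bench.

Things in the scene. Friction and masses are not known exactly. Their poses are not given: they have to be found in the camera images.
- box: Blue open-topped sample box, fixed to the bench: 118 mm along its x, 80 mm along its y, 70 mm high, walls and dividers 4 mm, floor 4 mm thick. Origin at the centre of its underside, z up. Six square cells (34 mm, centres 38 mm apart: three along x, two along y); four hold 28 mm amber glass vials, three of them with white caps (62 mm tall, 25 mm-wide cap) and one open; which cell is which varies. The lid is hinged along the top of its +y wall.
- lid (a joint): Hinge angle of the box's white lid, rad: 0 closed (flat on the box), pi/2 standing straight up over the box's +y wall, at most 2.5. The lid is a 118 x 80 x 6 mm plate that weighs 90 g. The hinge is stiff (about 0.12 N m of friction), so the lid stays where it is left. It starts closed or up to 0.2 rad open.
- lid_hinge (a point): Point on the hinge line, at the middle of its length; the line runs parallel to the box's x axis, 70 mm above the bench. The frame turns with the lid: at 0 its axes are those of the box.
- lid_tab (a point): Centre of the gripping length of the orange pull tab at the middle of the lid's free edge: 112 mm from the hinge line (and, at 0, 4 mm above it), at 0 towards the box's -y. The tab sticks out 44 mm past the edge (its grip point lies 32 mm past it) in the plane of the lid; it is 14 mm wide along the hinge direction and 8 mm thick. Pinched across its width by fingers pointing down, it can turn between the pads as the lid swings.
- stand: Fixed pipette stand: base 100 x 180 mm, white top plate 70 (x) x 180 (y) x 8 mm with its top at 145 mm, carried by clear end walls at y = +-84 mm. Origin at the centre of its underside. Two round 28 mm holes at y = -45 and +45 mm, each with a pipette that hangs upright by its collar; lift straight up by at least 125 mm to clear.
- pipette: The pipette with the GREEN button (in either hole of the stand), 191 mm long, about 70 g, origin at the very end of its tip, z up along its axis. From the tip up: clear tip and slim shaft to 95 mm, 22 mm body to 120 mm, 36 mm collar from 120 to 126 mm, round grip 24 mm in diameter from 126 to 178 mm, green button 20 mm wide up to 191 mm.
- pipette_grip (a point): Centre of that pipette's round 24 mm grip, on its axis, 152 mm above its tip and 26 mm above the collar's top face: the place to grasp.
- pipette_tip (a point): The very end of that pipette's tip (3 mm wide), on its axis, 152 mm below the grip centre.
- spare: The other pipette, the same but with an ORANGE button: stays in the other hole of the stand, where its button's top is 216 mm above the bench, so it can stand in the way of the carried one. Origin at the end of its tip.
- vial_mouth (a point): Centre of the mouth of the one open amber vial, the only one without a cap and with a yellow rim (its top 8 mm), level with its rim, 58 mm above the vial's underside and 62 mm above the bench (8 mm below the box's top edge). Vial 28 mm outside, 24 mm inside diameter, standing loose in a cell of the box. Hidden under the lid until it is opened.
- open_vial: That open vial, 58 mm tall; origin at the centre of its underside, z up.
- capped_a: A capped vial in the box, 62 mm tall; origin under its centre.
- capped_b: Another capped vial, as capped_a.
- capped_c: Another capped vial, as capped_a.
- tube_rack: Loose blue rack, 100 (x) x 60 (y) mm, with five capped tubes whose tops reach 123 mm; stands between the box and the stand. Origin at the centre of its underside.
- media_bottle: Loose bottle with a green cap, 60 mm in diameter, 115 mm tall; origin at the centre of its underside.
- tip_box: Loose box of pipette tips, 80 x 80 mm, 57 mm high; origin at the centre of its underside.
Mind the look-alikes: they are no part of the job. What is shaped like the pipette but purple or red is not meant.

How it is judged:
By the outcome, as a careful person would: the job done as asked, in the order asked, and still so for the second after the job is handed in, while the arm keeps its last pose, push and grip.
It also fails if it takes over 67 s, if anything falls off the work surface, if the arm or the gripper's body presses on something with over 40 N, if the wrist force passes 120 N, or if a joint passes its speed limit or range.

## Working session

There is one attempt and no reset: what is moved stays moved. The work goes in short steps, Python scripts to look and compute and a tool call to move; the robot and the scene stay as the last step left them, time stands still between calls to the robot, and variables do not carry over. Pictures are saved under pics/ and viewed, and the job is handed in when it is done.

Besides the shell and the picture viewer there is one more tool, called after "Emit:" as name(argument=value, ...) on one line, values as JSON. arm_command: Moves the arm, as the interface text tells. Its arguments: {"type":"object","properties":{"moves":{"type":"array"}},"required":["moves"]}

```bash
ls; mkdir -p pics; python3 - <<'E'
from workcell import bot
import cv2,numpy as np
o=bot.get_obs()
for k,v in o.items(): print(k,np.round(v,4))
for n in("scene","top"):
    im=bot.camera(n); cv2.imwrite(f"pics/{n}0.png",cv2.cvtColor(im,cv2.COLOR_RGB2BGR))
    c=bot.get_calibration(n); print(n,c)
E
```

```text
pics
clock 0.0
joint_pos [ 1.219   0.2414  0.0037  1.3352 -0.      1.5708]
joint_vel [-0.      0.0005  0.0016  0.0004  0.0011 -0.0013]
tau [ 6.00000e-04 -3.72311e+01  2.52412e+01  1.69000e-02  2.00000e-04
 -0.00000e+00]
eef_pos [0.1722 0.4691 0.4038]
tool_rot [-0.4052  0.5804  0.4043  0.5792]
ft_force [-0.3791  0.175  -0.6611]
ft_torque [ 0.0083  0.0553 -0.0374]
grip_width 0.0854
scene {'mtx': array([[411.07174603,   0.        , 318.51844537],
       [  0.        , 411.07174603, 204.87624307],
       [  0.        ,   0.        ,   1.        ]]), 'dist': array([-0.07369048,  0.        ,  0.        ,  0.        ,  0.        ]), 'world_from_camera': array([[ 0.85346587, -0.2895593 ,  0.43330292,  0.94131202],
       [ 0.52114004,  0.46938815, -0.71280279, -0.69424216],
       [ 0.00301142,  0.83416436,  0.55150771,  0.59259391],
       [ 0.        ,  0.        ,  0.        ,  1.        ]])}
top {'mtx': array([[430.1114655 ,   0.        , 324.20106834],
       [  0.        , 430.1114655 , 199.26457079],
       [  0.        ,   0.        ,   1.        ]]), 'dist': array([-0.03888246,  0.        ,  0.        ,  0.        ,  0.        ]), 'world_from_camera': array([[ 0.02136762,  0.99273847, -0.11837967,  0.43628298],
       [-0.99972836,  0.0201141 , -0.0117738 , -0.07162908],
       [-0.00930721,  0.11859909,  0.9928986 ,  1.20763948],
       [ 0.        ,  0.        ,  0.        ,  1.        ]])}
```

View pics/scene0.png

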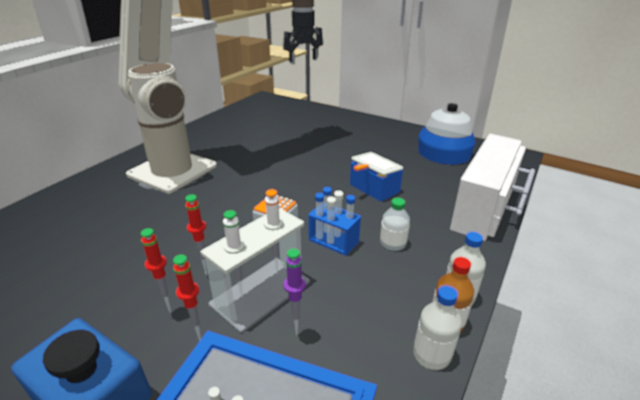

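View pics/top0.png

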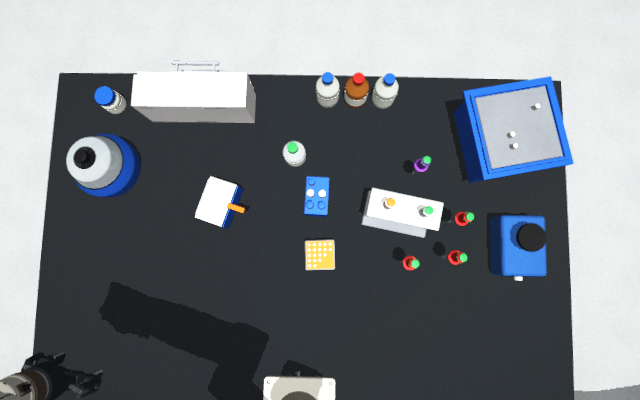

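The scene view shows the box at about (378,175) with its orange tab at (361,167). The rack is at (333,228) and the stand at (253,250), with the green button at (231,216) and the orange one at (271,195). In the top view the tab is at (236,208), green at (428,211) and orange at (390,203).

```bash
cat > h.py <<'E'
from workcell import bot
import cv2,numpy as np
from scipy.spatial.transform import Rotation as R
C={n:bot.get_calibration(n) for n in("scene","top")}
def ray(n,u,v):
    c=C[n];p=cv2.undistortPoints(np.array([[[u,v]]],float),c["mtx"],c["dist"])[0,0]
    W=c["world_from_camera"];d=W[:3,:3]@np.array([p[0],-p[1],-1.]);return W[:3,3],d/np.linalg.norm(d)
def plane(n,u,v,z):
    o,d=ray(n,u,v);return o+d*(z-o[2])/d[2]
def tri(a,b):
    o1,d1=ray("scene",*a);o2,d2=ray("top",*b)
    s=np.linalg.lstsq(np.c_[d1,-d2],o2-o1,rcond=None)[0]
    p,q=o1+s[0]*d1,o2+s[1]*d2;return (p+q)/2,np.linalg.norm(p-q)
def proj(n,P):
    c=C[n];W=c["world_from_camera"];p=(np.atleast_2d(P)-W[:3,3])@W[:3,:3]*[1,-1,-1]
    return cv2.projectPoints(p.reshape(-1,1,3),np.zeros(3),np.zeros(3),c["mtx"],c["dist"])[0][:,0]
def blobs(im,lo,hi,amin=8):
    m=cv2.inRange(cv2.cvtColor(im,cv2.COLOR_RGB2HSV),np.array(lo),np.array(hi))
    n,l,s,c=cv2.connectedComponentsWithStats(m);return [(np.round(c[i],1),s[i]) for i in range(1,n) if s[i][4]>=amin],m
def crop(im,x0,y0,x1,y1,k,name):
    cv2.imwrite("pics/"+name,cv2.cvtColor(cv2.resize(im[y0:y1,x0:x1],None,fx=k,fy=k,interpolation=cv2.INTER_CUBIC),cv2.COLOR_RGB2BGR))
E
python3 - <<'E'
from h import *
ld=lambda n:cv2.cvtColor(cv2.imread(f"pics/{n}0.png"),cv2.COLOR_BGR2RGB)
s,t=ld("scene"),ld("top")
crop(t,185,165,255,240,8,"c_t1.png");crop(s,335,140,415,210,8,"c_s1.png")
crop(t,350,170,460,250,7,"c_t2.png");crop(s,190,170,320,290,5,"c_s2.png")
for n,im in(("s",s),("t",t)):
    print(n,"or",blobs(im,(5,150,150),(16,255,255))[0]);print("gr",blobs(im,(50,120,80),(75,255,255))[0])
E
```

```text
s or [(array([360.7, 166.8]), array([355, 165,  13,   5,  35], dtype=int32)), (array([270.9, 192.2]), array([266, 189,  11,   8,  38], dtype=int32)), (array([260.5, 206.2]), array([254, 200,  12,  13,  44], dtype=int32)), (array([290. , 205.8]), array([285, 201,  11,  10,  29], dtype=int32)), (array([176.9, 270.1]), array([174, 268,   8,   4,  10], dtype=int32)), (array([458.2, 285.8]), array([438, 274,  35,  26, 404], dtype=int32))]
gr [(array([190.5, 197.4]), array([185, 194,  12,   8,  68], dtype=int32)), (array([397.8, 202.8]), array([392, 197,  13,  13, 132], dtype=int32)), (array([229.5, 213.8]), array([224, 210,  12,   9,  82], dtype=int32)), (array([146.6, 232. ]), array([141, 228,  13,   9,  89], dtype=int32)), (array([292.9, 253. ]), array([287, 249,  13,   9,  90], dtype=int32)), (array([179.5, 259. ]), array([173, 254,  14,  11, 108], dtype=int32)), (array([292.5, 265.9]), array([289, 265,   8,   2,   8], dtype=int32))]
t or [(array([356.7,  88.5]), array([346,  79,  22,  18, 260], dtype=int32)), (array([240.7, 208.2]), array([235, 205,  10,   8,  17], dtype=int32)), (array([410.8, 266. ]), array([409, 263,   6,   6,   9], dtype=int32))]
gr [(array([292.1, 147.3]), array([288, 142,  10,  11,  81], dtype=int32)), (array([426.5, 159.3]), array([423, 156,   8,   8,  53], dtype=int32)), (array([428.7, 209.8]), array([426, 207,   7,   7,  40], dtype=int32)), (array([469.9, 216.1]), array([466, 212,   8,   9,  53], dtype=int32)), (array([463.3, 257.1]), array([459, 253,   9,   9,  54], dtype=int32)), (array([415.4, 263.3]), array([411, 260,   9,   9,  52], dtype=int32))]
```

View pics/c_t1.png

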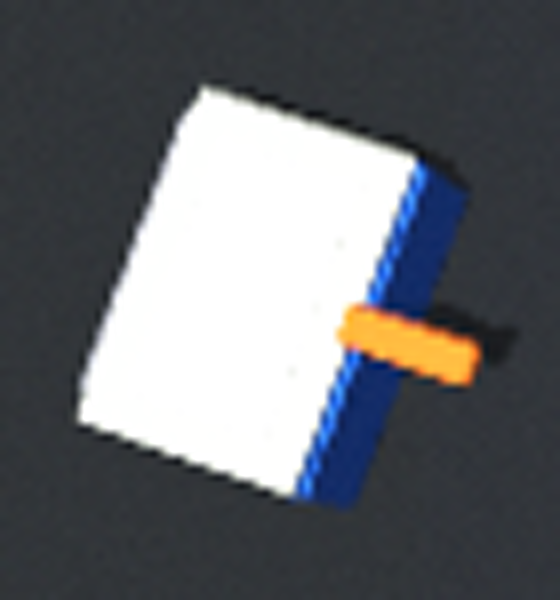

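View pics/c_s1.png

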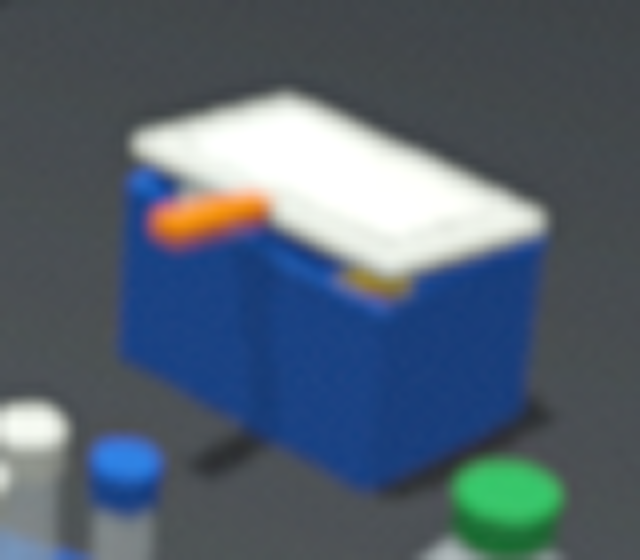

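View pics/c_t2.png

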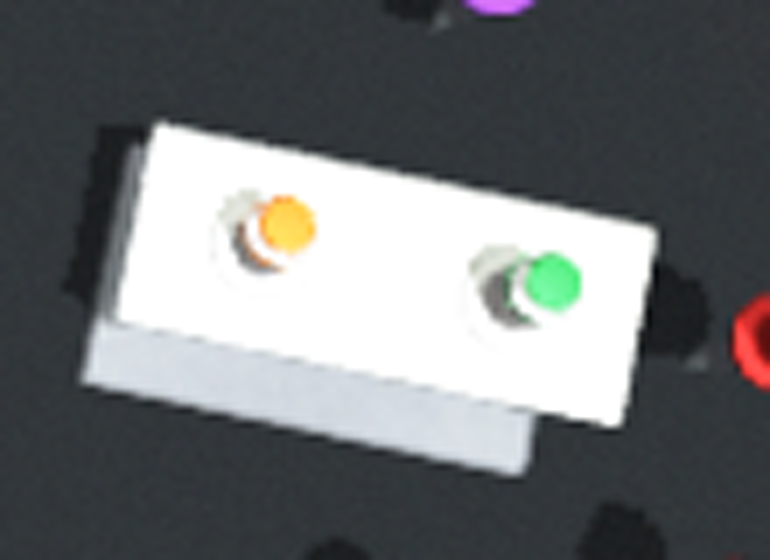

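View pics/c_s2.png

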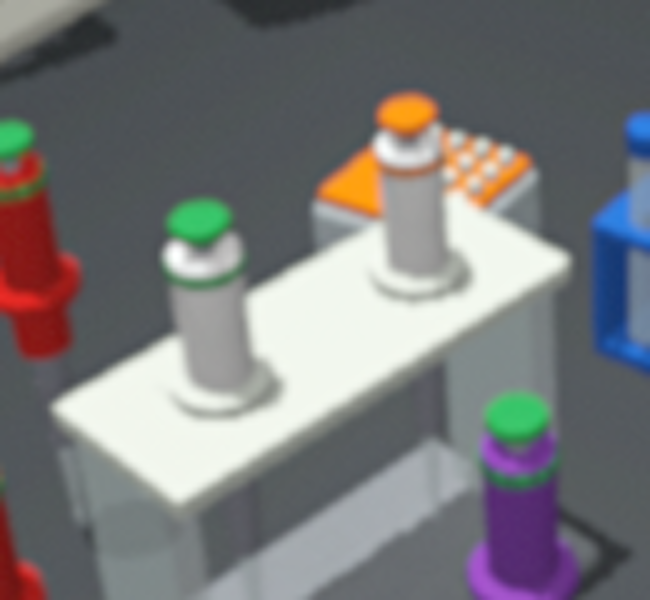

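```bash
python3 - <<'E'
from h import *
np.set_printoptions(precision=4,suppress=True)
f=lambda u,v,k,x0,y0:((u+.5)/k-.5+x0,(v+.5)/k-.5+y0)
T1=lambda u,v:f(u,v,8,185,165); S1=lambda u,v:f(u,v,8,335,140)
T2=lambda u,v:f(u,v,7,350,170); S2=lambda u,v:f(u,v,5,190,170)
# lid corners: order hinge+x? 
tc=[(203,85),(418,158),(297,499),(78,421)]
for c in tc: print("lid top@.076",plane("top",*T1(*c),.076))
print("tri lid corners: ",tri(S1(548,215),T1(203,85)),tri(S1(285,90),T1(78,421)),tri(S1(130,140),T1(297,499)),tri(S1(398,272),T1(418,158)))
print("tab end",tri(S1(165,225),T1(470,365)))
print("tab mid c", tri((360.7,166.8),T1(412,346)))
for z in(.07,.08,.09,): print("tab base,end at z",z,plane("top",*T1(347,327),z),plane("top",*T1(475,365),z))
# box bottom corners scene z=0
b=[plane("scene",*S1(*q),0) for q in((122,358),(372,490),(528,405))];print("box bottom",b)
print("lens",np.linalg.norm(b[0]-b[1]),np.linalg.norm(b[2]-b[1]))
g=plane("top",428.7,209.8,.216);print("green top",g,tri((229.5,213.8),(428.7,209.8)))
print("orange",plane("top",*T2(287,223),.216),tri((270.9,192.2),T2(287,223)))
for q in((158,122),(657,228),(620,428),(110,320)): print("plate",plane("top",*T2(*q),.145))
for q in((50,408),(182,510),(570,262)): print("plate s",plane("scene",*S2(*q),.145))
print("purple top",tri((292.9,253.),(426.5,159.3)),"red",tri((179.5,259),(463.3,257.1)),tri((190.5,197.4),(415.4,263.3)),tri((146.6,232),(469.9,216.1)))
E
```

```text
lid top@.076 [0.63   0.2496 0.076 ]
lid top@.076 [0.6067 0.176  0.076 ]
lid top@.076 [0.4921 0.211  0.076 ]
lid top@.076 [0.5163 0.2854 0.076 ]
tri lid corners:  (array([0.6304, 0.2498, 0.0763]), np.float64(0.0009341556769826838)) (array([0.5166, 0.285 , 0.0783]), np.float64(0.0010976089889433063)) (array([0.4928, 0.2096, 0.0843]), np.float64(0.0026116111889096442)) (array([0.607 , 0.1753, 0.0827]), np.float64(0.002993412593078902))
tab end (array([0.5365, 0.1527, 0.0902]), np.float64(2.919583626111579e-05))
tab mid c (array([0.5426, 0.173 , 0.0853]), np.float64(0.00028223791858529487))
tab base,end at z 0.07 [0.5501 0.1985 0.07  ] [0.5383 0.155  0.07  ]
tab base,end at z 0.08 [0.5491 0.1961 0.08  ] [0.5374 0.153  0.08  ]
tab base,end at z 0.09 [0.5481 0.1938 0.09  ] [0.5365 0.1511 0.09  ]
box bottom [array([0.4961, 0.2083, 0.    ]), array([0.6071, 0.1758, 0.    ]), array([0.631 , 0.2543, 0.    ])]
lens 0.11567443002885591 0.08209254831361208
green top [ 0.5349 -0.3023  0.216 ] (array([ 0.5349, -0.3029,  0.214 ]), np.float64(0.00040050971557439456))
orange [ 0.5526 -0.2139  0.216 ] (array([ 0.5524, -0.2144,  0.2143]), np.float64(0.0008603198580391456))
plate [ 0.5962 -0.178   0.145 ]
plate [ 0.5618 -0.3557  0.145 ]
plate [ 0.4905 -0.3418  0.145 ]
plate [ 0.5251 -0.1616  0.145 ]
plate s [ 0.4923 -0.3431  0.145 ]
plate s [ 0.5647 -0.3573  0.145 ]
plate s [ 0.5961 -0.1795  0.145 ]
purple top (array([ 0.6597, -0.3047,  0.1882]), np.float64(0.0006945888729508464)) red (array([ 0.4458, -0.3849,  0.1377]), np.float64(0.05445291134958383)) (array([ 0.4112, -0.2761,  0.1898]), np.float64(0.0009289725508089256)) (array([ 0.5067, -0.4104,  0.2361]), np.float64(0.045954799457212446))
```

```bash
cat >> h.py <<'E'
np.set_printoptions(precision=4,suppress=True)
yaw=-0.295; bx=np.array([np.cos(yaw),np.sin(yaw),0]);by=np.array([-np.sin(yaw),np.cos(yaw),0])
hinge=np.array([.5735,.2674,.07])
def Rt(sgn): 
    x=np.array([0,0,-1.]);z=sgn*bx;return np.c_[x,np.cross(z,x),z]
def go(grasp,sgn=1,Rg=None):
    """from current to grasp point target with tool down: shift in tool axes + rotvec"""
    o=bot.get_obs();Rc=R.from_quat(o["tool_rot"]).as_matrix();Rg=Rt(sgn) if Rg is None else Rg
    g=o["eef_pos"]+.155*Rc[:,0];t=np.array(grasp)-.155*Rg[:,0]
    print("clk",o["clock"],"grasp now",g,"shift tool",Rc.T@(t-o["eef_pos"]),"rv",R.from_matrix(Rc.T@Rg).as_rotvec(),"w",o["grip_width"],"F",o["ft_force"],"j6",o["joint_pos"])
E
python3 - <<'E'
from h import *
print(R.from_quat(bot.get_obs()["tool_rot"]).as_matrix())
tab=hinge-.112*np.cos(.12)*by+[0,0,.004+.112*np.sin(.12)];print(tab, hinge-.04*by)
for s in(1,-1): print(Rt(s));go(tab+[0,0,.1],s)
print(plane("top",317,186,.12),plane("top",317,205,.12),plane("top",292,147,.115))
E
```

```text
[[-0.0006 -0.9388  0.3446]
 [-0.0017  0.3446  0.9388]
 [-1.      0.     -0.0018]]
[0.5412 0.161  0.0874] [0.5619 0.2291 0.07  ]
[[ 0.      0.2907  0.9568]
 [ 0.      0.9568 -0.2907]
 [-1.      0.      0.    ]]
clk 0.1 grasp now [0.1721 0.4689 0.2489] shift tool [ 0.0618 -0.4526 -0.162 ] rv [ 1.514  -0.0014  0.0014] w 0.08568153355643884 F [ 0.3549 -0.3054 -0.0969] j6 [1.219  0.2413 0.0039 1.3352 0.     1.5708]
[[ 0.     -0.2907 -0.9568]
 [ 0.     -0.9568  0.2907]
 [-1.     -0.     -0.    ]]
clk 0.1 grasp now [0.1721 0.4689 0.2489] shift tool [ 0.0618 -0.4526 -0.162 ] rv [-1.6276 -0.0014 -0.0015] w 0.08568153355643884 F [ 0.3549 -0.3054 -0.0969] j6 [1.219  0.2413 0.0039 1.3352 0.     1.5708]
[ 0.5997 -0.0396  0.12  ] [ 0.5509 -0.0407  0.12  ] [0.7017 0.028  0.115 ]
```

Emit:
arm_command(moves=[0, 0, 0, 0.117, 0, 0, -1, 0, 0, 0, 0.117, 0, 0, -1, 0, 0, 0, 0.117, 0, 0, -1, 0, 0, 0, 0.117, 0, 0, -1, 0, 0, 0, 0.117, 0, 0, -1, 0, 0, 0, 0.117, 0, 0, -1, 0, 0, 0, 0.117, 0, 0, -1, 0, 0, 0, 0.117, 0, 0, -1, 0, 0, 0, 0.117, 0, 0, -1, 0, 0, 0, 0.117, 0, 0, -1, 0, 0, 0, 0.117, 0, 0, -1, 0, 0, 0, 0.117, 0, 0, -1, 0, 0, 0, 0.11, 0, 0, -1])

```text
clock: 1.18
eef_pos: [0.1745, 0.4659, 0.3965]
tool_rot: [0.12, 0.698, -0.133, 0.694]
ft_force: [0.2, 0.1, 0.1]
grip_width: 0.0854
```

```bash
python3 - <<'E'
from h import *
go([.5412,.161,.1874])
E
```

```text
clk 1.1833 grasp now [0.1731 0.4633 0.2416] shift tool [ 0.0559 -0.1555  0.4507] rv [-0.0642 -0.0033  0.0189] w 0.08539536163869593 F [0.241  0.1136 0.0664] j6 [ 1.2118  0.2481 -0.0067  1.335   0.0027  3.1418]
```

Emit:
arm_command(moves=[0, -0.0098, 0.0282, 0, 0, 0, -1, 0, -0.0098, 0.0282, 0, 0, 0, -1, 0, -0.0098, 0.0282, 0, 0, 0, -1, 0, -0.0098, 0.0282, 0, 0, 0, -1, 0, -0.0098, 0.0282, 0, 0, 0, -1, 0, -0.0098, 0.0282, 0, 0, 0, -1, 0, -0.0098, 0.0282, 0, 0, 0, -1, 0, -0.0098, 0.0282, 0, 0, 0, -1, 0, -0.0098, 0.0282, 0, 0, 0, -1, 0, -0.0098, 0.0282, 0, 0, 0, -1, 0, -0.0098, 0.0282, 0, 0, 0, -1, 0, -0.0098, 0.0282, 0, 0, 0, -1, 0, -0.0098, 0.0282, 0, 0, 0, -1, 0, -0.0098, 0.0282, 0, 0, 0, -1, 0, -0.0098, 0.0282, 0, 0, 0, -1, 0, 0, 0, 0, 0, 0, -1])

```text
clock: 2.52
eef_pos: [0.5332, 0.1669, 0.3888]
tool_rot: [0.113, 0.702, -0.134, 0.691]
ft_force: [-0.4, 1.7, 0.3]
grip_width: 0.0855
```

```bash
python3 - <<'E'
from h import *
go([.5412,.161,.1874])
E
```

```text
clk 2.5167 grasp now [0.53   0.1629 0.2339] shift tool [ 0.0463 -0.0013  0.01  ] rv [-0.0564 -0.0114  0.0315] w 0.08546286259170272 F [-0.3745  1.6978  0.2752] j6 [ 0.3077  0.3774  0.1534  1.3746 -0.0187  2.2302]
```

Emit:
arm_command(moves=[0.02, 0, 0.004, -0.028, -0.006, 0.016, -1, 0.02, 0, 0.004, -0.028, -0.006, 0.016, -1, 0.005, 0, 0.001, 0, 0, 0, -1, 0, 0, 0, 0, 0, 0, -1])

```text
clock: 2.85
eef_pos: [0.5424, 0.1611, 0.341]
tool_rot: [0.106, 0.7, -0.105, 0.699]
ft_force: [-0.3, 0.8, -0.2]
grip_width: 0.0852
```

```bash
python3 - <<'E'
from h import *
go([.5412,.161,.0874])
t=bot.camera("top");s=bot.camera("scene")
crop(t,180,160,280,250,7,"t1.png");crop(s,330,110,420,210,6,"s1.png")
E
```

```text
clk 2.85 grasp now [0.5423 0.1613 0.186 ] shift tool [ 0.0986 -0.0006 -0.001 ] rv [-0.0038 -0.0013 -0.0008] w 0.08520956571425223 F [-0.254   0.8016 -0.2131] j6 [0.2885 0.4041 0.0673 1.2346 0.0014 2.1581]
```

View pics/t1.png

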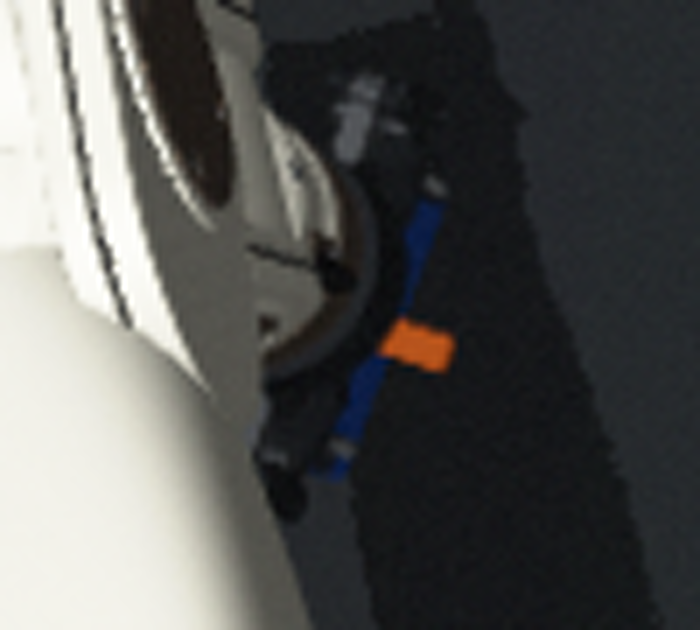

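View pics/s1.png

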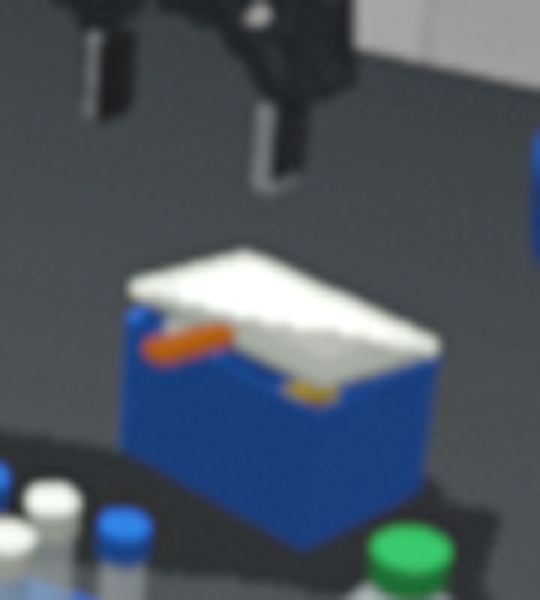

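The fingers straddle the orange tab, which is at (416,345) in the enlarged top crop. Next: descend and pinch it.

Emit:
arm_command(moves=[0.022, 0, 0, 0, 0, 0, -1, 0.022, 0, -0.001, 0, 0, 0, -1, 0.022, 0, 0, 0, 0, 0, -1, 0.022, 0, 0, 0, 0, 0, -1, 0.011, 0, 0, 0, 0, 0, -1, 0, 0, 0, 0, 0, 0, -1, 0, 0, 0, 0, 0, 0, 1, 0, 0, 0, 0, 0, 0, 1, 0, 0, 0, 0, 0, 0, 1, 0, 0, 0, 0, 0, 0, 1, 0, 0, 0, 0, 0, 0, 1, 0, 0, 0, 0, 0, 0, 1, 0, 0, 0, 0, 0, 0, 1, 0, 0, 0, 0, 0, 0, 1])

```text
clock: 4.12
eef_pos: [0.5408, 0.1699, 0.2559]
tool_rot: [0.108, 0.696, -0.098, 0.703]
ft_force: [1.1, -1.1, -1.2]
grip_width: 0.0118
```

```bash
python3 - <<'E'
from h import *
go([.5412,.161,.0874])
s=bot.camera("scene")
crop(s,330,110,420,210,6,"s2.png")
E
```

```text
clk 4.1167 grasp now [0.5426 0.1718 0.1009] shift tool [ 0.0134 -0.0086  0.0028] rv [ 0.0022  0.0072 -0.0153] w 0.011772922196822709 F [ 1.0507 -1.0569 -1.1593] j6 [ 0.3023  0.4693 -0.0676  1.0193  0.0086  2.166 ]
```

View pics/s2.png

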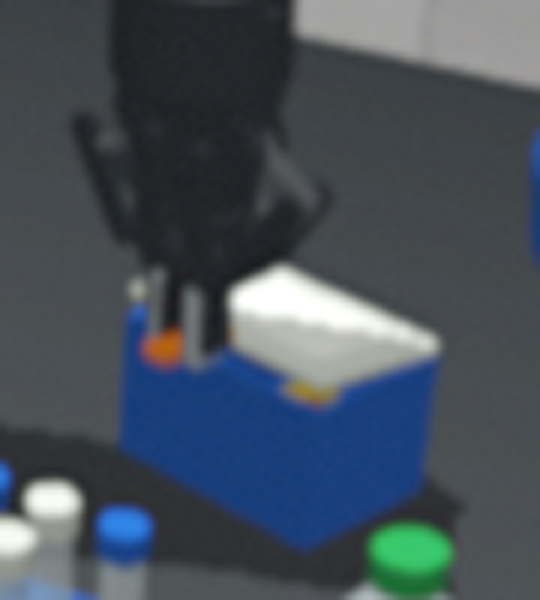

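The pinch is about 10 mm too close to the lid and about 13 mm high, so I'll open and reseat it.

Emit:
arm_command(moves=[0, 0, 0, 0, 0, 0, -0.4, 0, 0, 0, 0, 0, 0, -0.4, 0, 0, 0, 0, 0, 0, -0.4, 0, 0, 0, 0, 0, 0, -0.4])

```text
clock: 4.5
eef_pos: [0.5419, 0.1696, 0.2571]
tool_rot: [0.108, 0.695, -0.098, 0.704]
ft_force: [-0.8, -0.4, 0.2]
grip_width: 0.059
```

```bash
python3 - <<'E'
from h import *
go([.5412,.161,.0874])
E
```

```text
clk 4.5 grasp now [0.5442 0.1716 0.1021] shift tool [ 0.0146 -0.0087  0.0016] rv [ 0.0025  0.0101 -0.0167] w 0.05896368674170009 F [-0.8449 -0.3802  0.1595] j6 [ 0.3014  0.4685 -0.0655  1.0191  0.0082  2.1648]
```

Emit:
arm_command(moves=[0.009, -0.006, 0.001, 0, 0.005, -0.016, -0.4, 0.006, -0.004, 0.001, 0, 0.005, 0, -0.4, 0, 0, 0, 0, 0, 0, -0.4])

```text
clock: 4.75
eef_pos: [0.5415, 0.1588, 0.2413]
tool_rot: [0.103, 0.699, -0.103, 0.7]
ft_force: [-1.2, -0.3, -0.1]
grip_width: 0.0598
```

```bash
python3 - <<'E'
from h import *
go([.5412,.161,.0874])
E
```

```text
clk 4.75 grasp now [0.5416 0.1587 0.0863] shift tool [-0.0011  0.0021 -0.0009] rv [0.003  0.001  0.0002] w 0.05977780906845075 F [-1.2426 -0.3417 -0.0541] j6 [ 0.2854  0.4853 -0.0839  1.0008 -0.0007  2.1481]
```

Good. Closing in two short calls so I can watch for drift.

Emit:
arm_command(moves=[0, 0, 0, 0, 0, 0, 1, 0, 0, 0, 0, 0, 0, 1, 0, 0, 0, 0, 0, 0, 1, 0, 0, 0, 0, 0, 0, 1, 0, 0, 0, 0, 0, 0, 1, 0, 0, 0, 0, 0, 0, 1])

```text
clock: 5.25
eef_pos: [0.5395, 0.1582, 0.239]
tool_rot: [0.103, 0.702, -0.104, 0.697]
ft_force: [-0.9, 0.2, -0.9]
grip_width: 0.0127
```

```bash
python3 - <<'E'
from h import *
go([.5412,.161,.0874])
s=bot.camera("scene")
crop(s,330,110,420,210,6,"s3.png")
E
```

```text
clk 5.25 grasp now [0.5383 0.1582 0.084 ] shift tool [-0.0034  0.0032  0.0008] rv [ 0.0016 -0.0072  0.0022] w 0.012673285629041775 F [-0.8764  0.1635 -0.9166] j6 [ 0.2847  0.4873 -0.0874  1.0033  0.0021  2.1489]
```

View pics/s3.png

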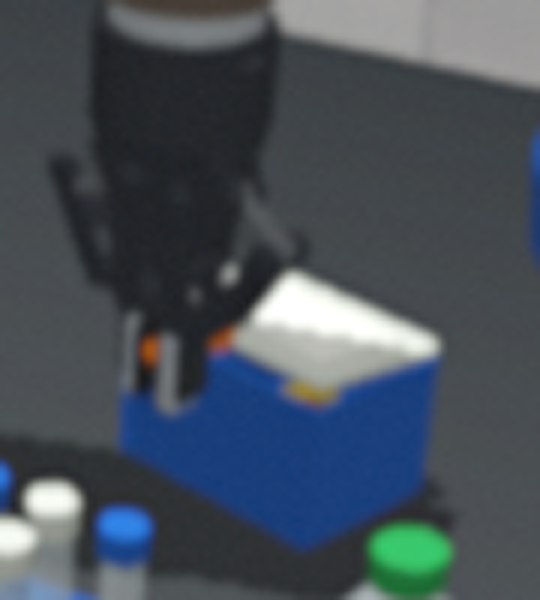

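Emit:
arm_command(moves=[-0.0135, 0.0025, 0, 0, 0, 0, 1, -0.0131, 0.004, 0, 0, 0, 0, 1, -0.0125, 0.0056, 0, 0, 0, 0, 1, -0.0118, 0.007, 0, 0, 0, 0, 1, -0.0108, 0.0084, 0, 0, 0, 0, 1])

```text
clock: 5.72
eef_pos: [0.5478, 0.1827, 0.2963]
tool_rot: [0.101, 0.704, -0.109, 0.695]
ft_force: [1.2, -1.4, -5.7]
grip_width: 0.0124
```

```bash
cat >> h.py <<'E'
def lid():
    o=bot.get_obs();Rc=R.from_quat(o["tool_rot"]).as_matrix();g=o["eef_pos"]+.155*Rc[:,0]-hinge
    Y,X,Z=g@by,g@bx,g[2];r=np.hypot(np.hypot(Y,Z),0)
    th=np.arctan2(Z,-Y)-np.arcsin(.004/r);print("lidframe x,y,z",X,Y,Z,"r",r,"th",th,"w",o["grip_width"],"F",o["ft_force"],"tool",R.from_matrix(Rc.T@Rt(1)).as_rotvec(),o["clock"])
    for t in (np.pi/2,): 
        T=hinge+by*(-.113*np.cos(t)+.004*np.sin(t))+np.array([0,0,.113*np.sin(t)+.004*np.cos(t)]);go(T)
E
python3 - <<'E'
from h import *
lid()
s=bot.camera("scene")
crop(s,330,90,420,190,6,"s4.png")
E
```

```text
lidframe x,y,z -0.0015746035564752053 -0.09056366999550687 0.07136275233452005 r 0.11530143426607112 th 0.6326726090786113 w 0.012435586993933967 F [ 1.247  -1.4129 -5.7406] tool [-0.0021 -0.0102  0.0133] 5.7167
clk 5.7167 grasp now [0.5457 0.1812 0.1414] shift tool [-0.0429  0.0919 -0.0006] rv [-0.0021 -0.0102  0.0133] w 0.012435586993933967 F [ 1.247  -1.4129 -5.7406] j6 [ 0.3231  0.4649  0.0407  1.1626 -0.0049  2.191 ]
```

View pics/s4.png

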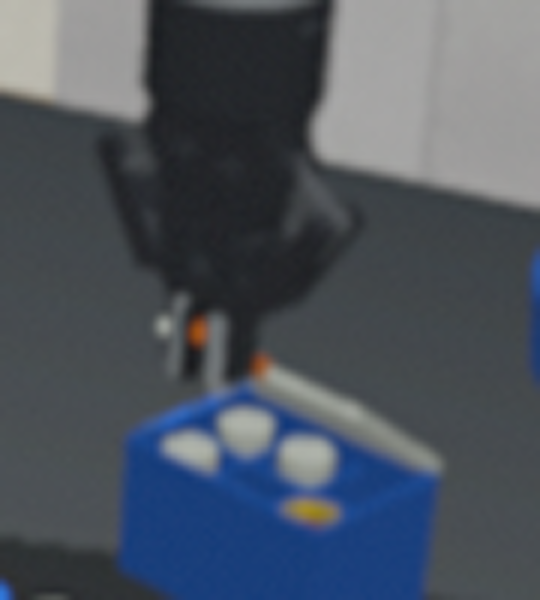

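Emit:
arm_command(moves=[-0.0116, 0.0097, 0, 0, -0.005, 0.006, 1, -0.0102, 0.0112, 0, 0, -0.005, 0.006, 1, -0.0086, 0.0125, 0, 0, 0, 0, 1, -0.0068, 0.0135, 0, 0, 0, 0, 1, -0.0049, 0.0143, 0, 0, 0, 0, 1])

```text
clock: 6.18
eef_pos: [0.5643, 0.237, 0.3342]
tool_rot: [0.098, 0.702, -0.115, 0.696]
ft_force: [-1.5, -4.6, 0.7]
grip_width: 0.0123
```

```bash
python3 - <<'E'
from h import *
lid()
E
```

```text
lidframe x,y,z -0.0006105386020468603 -0.03558009152654887 0.10922918139498519 r 0.11487800912818856 th 1.2210705216674713 w 0.012305393004827025 F [-1.5257 -4.6479  0.7071] tool [-0.0073 -0.004   0.0249] 6.1833
clk 6.1833 grasp now [0.5626 0.2335 0.1792] shift tool [-0.0047  0.0356 -0.0003] rv [-0.0073 -0.004   0.0249] w 0.012305393004827025 F [-1.5257 -4.6479  0.7071] j6 [ 0.4012  0.5074  0.2122  1.2947 -0.0165  2.2744]
```

Emit:
arm_command(moves=[-0.004, 0.0132, 0, 0, 0, 0.02, 1, -0.0024, 0.0135, 0, 0, 0, 0.01, 1, -0.0005, 0.0125, 0, 0, 0, 0, 1, 0, 0.001, 0, 0, 0, 0, 1])

```text
clock: 6.52
eef_pos: [0.5757, 0.2729, 0.3396]
tool_rot: [0.104, 0.701, -0.111, 0.697]
ft_force: [-0.9, -0.6, 1.6]
grip_width: 0.0128
```

```bash
python3 - <<'E'
from h import *
lid()
s=bot.camera("scene");t=bot.camera("top")
crop(s,320,80,420,190,6,"s5.png");crop(t,180,160,270,240,8,"t5.png")
E
```

```text
lidframe x,y,z 2.924014853349328e-05 0.004265550942393511 0.11461366455178429 r 0.11469301210985387 th 1.5731131511713459 w 0.012761814220054143 F [-0.9178 -0.6472  1.6091] tool [-0.0091 -0.0032  0.0108] 6.5167
clk 6.5167 grasp now [0.5748 0.2715 0.1846] shift tool [ 0.0016 -0.0019 -0.0005] rv [-0.0091 -0.0032  0.0108] w 0.012761814220054143 F [-0.9178 -0.6472  1.6091] j6 [ 0.4438  0.5512  0.2992  1.3285 -0.0057  2.3187]
```

View pics/s5.png

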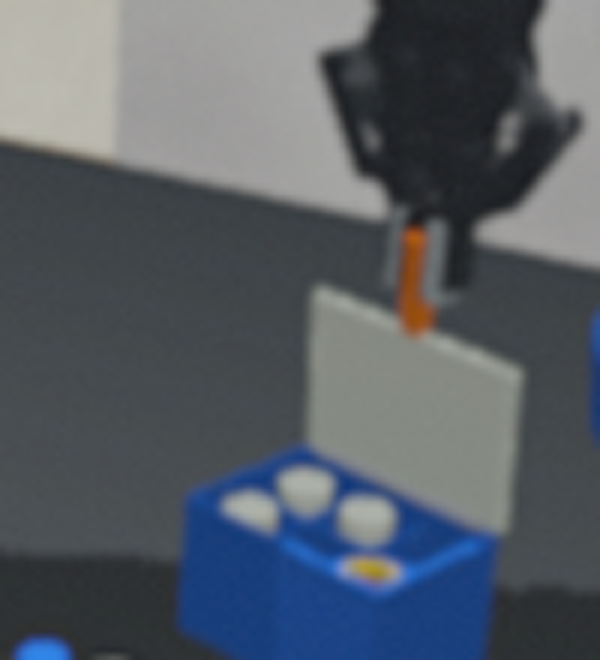

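View pics/t5.png

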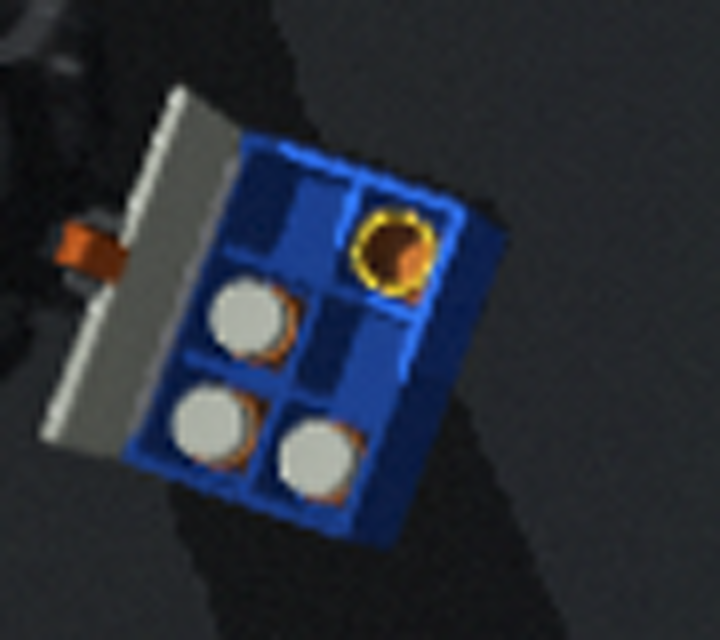

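The top view shows the open vial's yellow rim at about (394,253) in the enlarged crop, in the +x/−y corner cell. I'll check how upright the lid is and locate the mouth.

```bash
python3 - <<'E'
from h import *
f=lambda u,v,k,x0,y0:((u+.5)/k-.5+x0,(v+.5)/k-.5+y0)
S=lambda u,v:f(u,v,6,320,80);T=lambda u,v:f(u,v,8,180,160)
def rep(n,p): 
    q=p[0]-hinge; print(n,p[0],"gap",p[1],"boxframe",q@bx,q@by,q[2])
rep("top+x outer",tri(S(524,370),T(180,85)));rep("top-x outer",tri(S(316,285),T(44,438)))
# +y or -y edges: top thickness; ray from top at z=.15
for c in((180,85),(44,438),(190,95),(58,440)): 
    p=plane("top",*T(*c),.15)-hinge;print("z=.15 boxframe",p@bx,p@by)
m=plane("top",*T(394,253),.062);print("mouth top",m,(m-hinge)@bx,(m-hinge)@by)
m=plane("scene",*S(371,571),.062);print("mouth scene",m,(m-hinge)@bx,(m-hinge)@by)
print("nominal",hinge+.038*bx-.059*by)
E
```

```text
top+x outer [0.6311 0.2501 0.1494] gap 0.002745271374870285 boxframe 0.06011713257535515 0.00020254727492784196 0.07937800750524024
top-x outer [0.5177 0.2855 0.1506] gap 2.3407876421934454e-05 boxframe -0.05863905829034481 0.0010673709451234422 0.08063447417729472
z=.15 boxframe 0.05906052973655711 -0.0010357971585881521
z=.15 boxframe -0.058662513040125534 0.0012775870138129453
z=.15 boxframe 0.05704140191197393 -0.005147954495795266
z=.15 boxframe -0.057879125877983495 -0.0031156235015609365
mouth top [0.5896 0.1999 0.062 ] 0.03504373955443353 -0.05991199891273014
mouth scene [0.5906 0.2019 0.062 ] 0.035449357954580006 -0.05771578014739263
nominal [0.5927 0.1999 0.07  ]
```

```bash
python3 - <<'E'
from h import *
s=bot.camera("scene");t=bot.camera("top")
crop(s,365,120,415,175,12,"s6.png");crop(t,180,165,216,222,14,"t6.png")
E
```

```text
(no output)
```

View pics/s6.png

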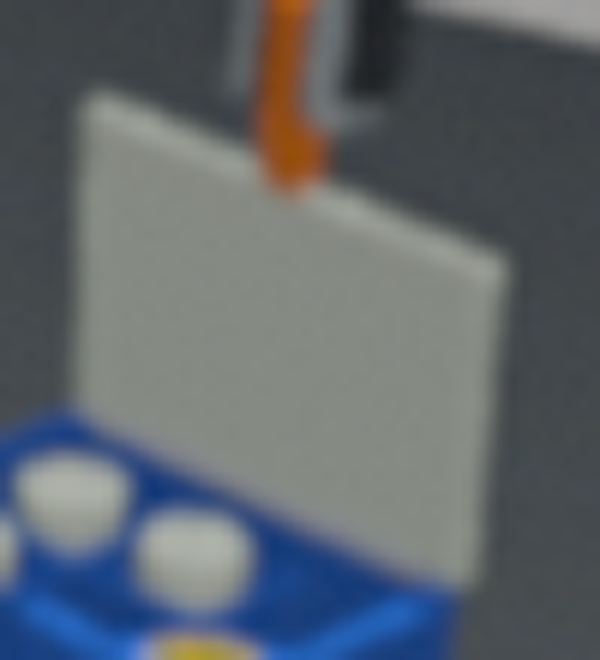

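View pics/t6.png

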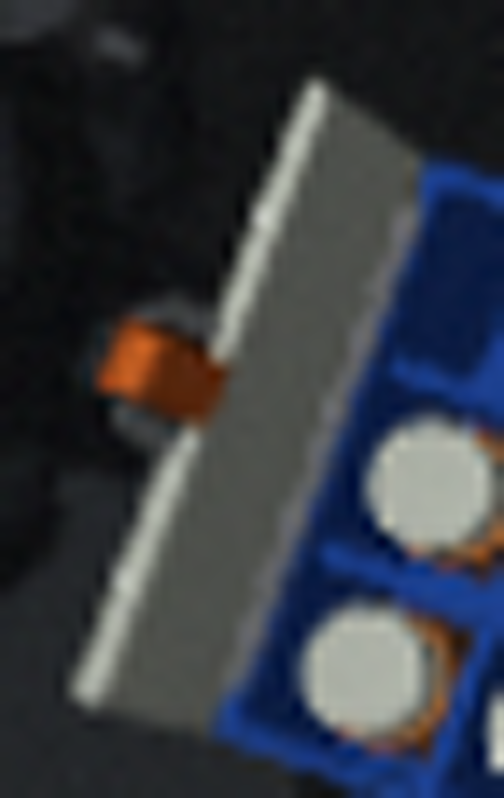

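```bash
python3 - <<'E'
from h import *
f=lambda u,v,k,x0,y0:((u+.5)/k-.5+x0,(v+.5)/k-.5+y0)
S=lambda u,v:f(u,v,12,365,120);T=lambda u,v:f(u,v,14,180,165)
def b(c,z,n="top"): 
    p=plane(n,*(T if n=="top" else S)(*c),z)-hinge;return p[:2]@np.c_[bx,by][:2]
for n,c,z in (("innertop",(328,92),.15),("innertop",(103,706),.15),("innertop",(230,365),.15),("outertop",(308,82),.15),("outertop",(72,690),.15),
 ("innerbot",(418,178),.07),("innerbot",(222,718),.07),("innerbot",(325,440),.07),("strip",(395,230),.07),("strip",(310,420),.07)): print(n,b(c,z))
for n,c,z in (("innertop",(85,122),.15),("innertop",(498,275),.15),("outertop",(95,90),.15),("outertop",(507,255),.15),("innerbot",(80,425),.07),("innerbot",(462,588),.07)): print("scene",n,b(c,z,"scene"))
E
```

```text
innertop [ 0.0576 -0.004 ]
innertop [-0.0588 -0.0037]
innertop [ 0.0056 -0.0042]
outertop [0.0582 0.0001]
outertop [-0.0578  0.0026]
innerbot [0.054  0.0008]
innerbot [-0.0557  0.001 ]
innerbot [0.0006 0.0005]
strip [0.0431 0.0016]
strip [0.0033 0.0046]
scene innertop [-0.0485 -0.0127]
scene innertop [ 0.0645 -0.0069]
scene outertop [-0.0594  0.0029]
scene outertop [0.0594 0.0027]
scene innerbot [-0.0505 -0.0037]
scene innerbot [0.0603 0.0005]
```

Both views suggest the lid leans about 4 mm toward the box at its top edge, roughly 0.05 rad. I'll nudge it 5–6 mm and measure again.

Emit:
arm_command(moves=[0, 0.005, 0, 0, 0, 0, 1, 0, 0.002, 0, 0, 0, 0, 1])

```text
clock: 6.88
eef_pos: [0.577, 0.2765, 0.3395]
tool_rot: [0.103, 0.701, -0.113, 0.697]
ft_force: [-2.0, -3.9, 1.5]
grip_width: 0.0128
```

```bash
python3 - <<'E'
from h import *
lid()
s=bot.camera("scene");t=bot.camera("top")
crop(s,365,120,415,175,12,"s7.png");crop(t,180,165,216,222,14,"t7.png")
E
```

```text
lidframe x,y,z 0.00010634859520796075 0.00746486204052087 0.11453067059113162 r 0.11477368457681539 th 1.601023855601749 w 0.012781325200112915 F [-1.9851 -3.9351  1.5189] tool [-0.0122 -0.004   0.0144] 6.8833
clk 6.8833 grasp now [0.5758 0.2745 0.1845] shift tool [ 0.0016 -0.0057 -0.0007] rv [-0.0122 -0.004   0.0144] w 0.012781325200112915 F [-1.9851 -3.9351  1.5189] j6 [ 0.4484  0.5584  0.311   1.3362 -0.0078  2.3265]
```

View pics/s7.png

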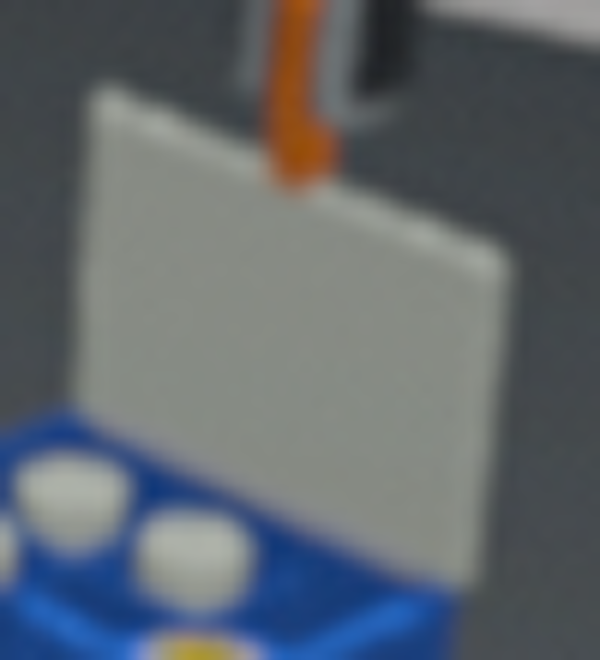

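View pics/t7.png

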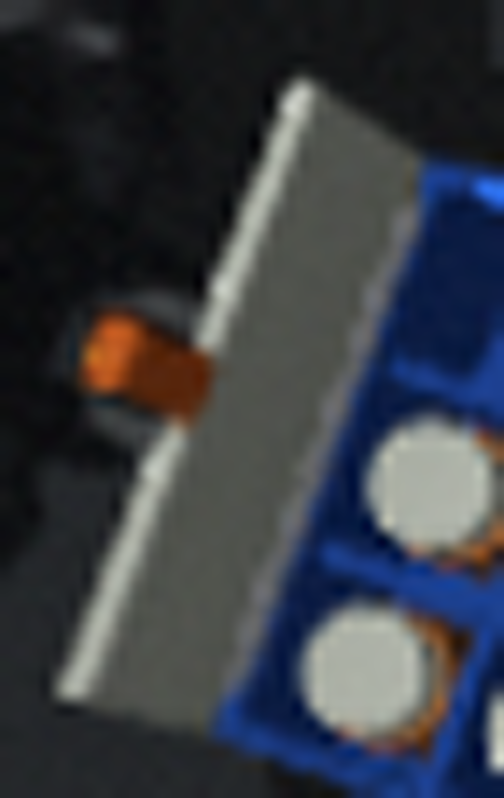

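```bash
python3 - <<'E'
from h import *
f=lambda u,v,k,x0,y0:((u+.5)/k-.5+x0,(v+.5)/k-.5+y0)
S=lambda u,v:f(u,v,12,365,120);T=lambda u,v:f(u,v,14,180,165)
def b(c,z,n="top"): 
    p=plane(n,*(T if n=="top" else S)(*c),z)-hinge;return p[:2]@np.c_[bx,by][:2]
for n,c,z in (("innertop",(310,90),.15),("innertop",(92,702),.15),("outertop",(290,78),.15),("outertop",(57,687),.15)): print(n,b(c,z))
for n,c,z in (("outertop",(100,80),.15),("outertop",(512,242),.15)): print("scene",n,b(c,z,"scene"))
inv=lambda n,p:(((p-( [365,120] if n=="scene" else [180,165])+.5)*(12 if n=="scene" else 14))-.5)
for y in(0,.006):
  for x in(-.059,.059):
    P=np.array([hinge+bx*x+by*y+[0,0,z] for z in(0,.08)]);print(x,y,"scene px bottom/top",inv("scene",proj("scene",P)).round(0).tolist(),"top",inv("top",proj("top",P)).round(0).tolist())
E
```

```text
innertop [ 0.0569 -0.0008]
innertop [-0.0587 -0.0015]
outertop [0.0578 0.0034]
outertop [-0.0582  0.0054]
scene outertop [-0.0627  0.0082]
scene outertop [0.0559 0.0089]
-0.059 0 scene px bottom/top [[64.0, 408.0], [88.0, 94.0]] top [[221.0, 736.0], [83.0, 701.0]]
0.059 0 scene px bottom/top [[456.0, 587.0], [498.0, 258.0]] top [[431.0, 155.0], [310.0, 78.0]]
-0.059 0.006 scene px bottom/top [[81.0, 401.0], [105.0, 87.0]] top [[192.0, 726.0], [52.0, 690.0]]
0.059 0.006 scene px bottom/top [[473.0, 578.0], [515.0, 250.0]] top [[402.0, 145.0], [279.0, 68.0]]
```

The views now straddle vertical: scene reads slightly past, top slightly short, with kinematics in between. Time to release.

Emit:
arm_command(moves=[0, 0, 0, 0, 0, 0, -0.3, 0, 0, 0, 0, 0, 0, -0.3, 0, 0, 0, 0, 0, 0, -0.3, 0, 0, 0, 0, 0, 0, -0.3, -0.02, 0, 0, 0, 0, 0, -0.3, -0.025, 0, 0, 0, 0, 0, -0.3, -0.025, 0, 0, 0, 0, 0, -0.3, -0.025, 0, 0, 0, 0, 0, -0.3])

```text
clock: 7.65
eef_pos: [0.5777, 0.2795, 0.4297]
tool_rot: [0.104, 0.705, -0.111, 0.693]
ft_force: [0.2, -0.0, 0.0]
grip_width: 0.0555
```

```bash
python3 - <<'E'
from h import *
lid()
s=bot.camera("scene");t=bot.camera("top")
crop(s,330,70,420,175,6,"s8.png");crop(t,180,165,216,222,14,"t8.png")
E
```

```text
lidframe x,y,z -0.00205185662121878 0.010864434498368323 0.20473018359558354 r 0.20501825287532494 th 1.6043019876529103 w 0.055458556577559236 F [ 0.1574 -0.0081  0.0158] tool [-0.0092 -0.0163  0.0123] 7.65
clk 7.65 grasp now [0.5747 0.2784 0.2747] shift tool [ 0.0918 -0.0076  0.0011] rv [-0.0092 -0.0163  0.0123] w 0.055458556577559236 F [ 0.1574 -0.0081  0.0158] j6 [0.4502 0.5431 0.5179 1.5659 0.0021 2.3252]
```

View pics/s8.png

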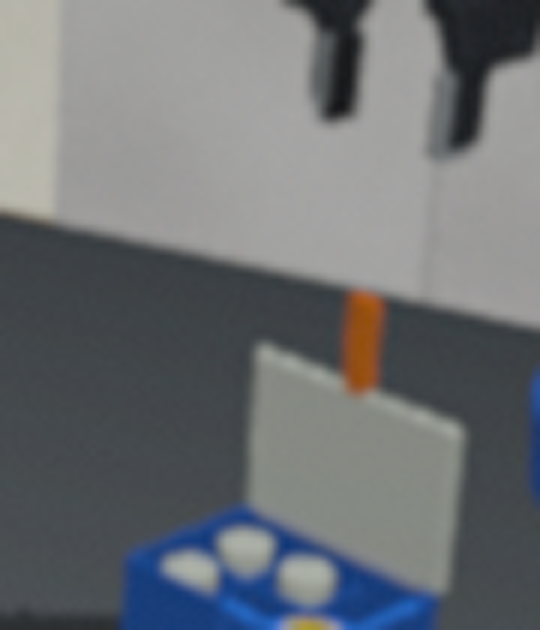

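View pics/t8.png

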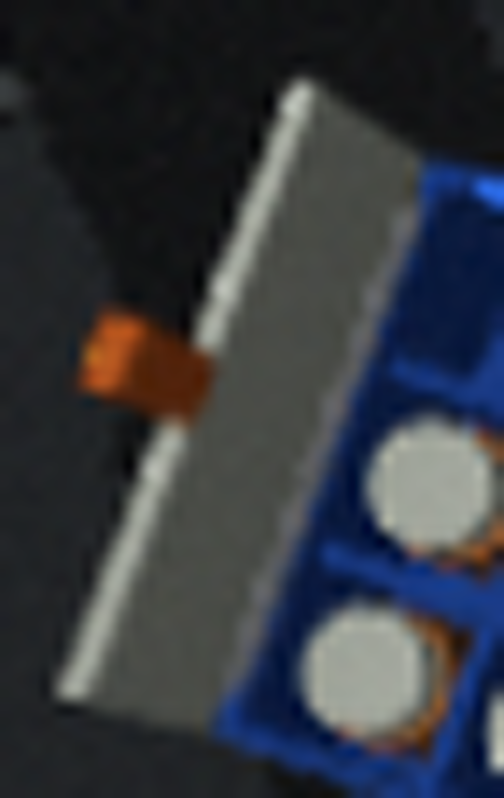

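The lid stands on its own, unmoved in both views after release. Moving across to the green pipette next.

Emit:
arm_command(moves=[0, -0.015, 0.004, 0, 0, 0, -1, 0, -0.03, 0.007, 0, 0, 0, -1, 0, -0.03, 0.007, 0, 0, 0, -1, 0, -0.03, 0.007, 0, 0, 0, -1, 0, -0.03, 0.007, 0, 0, 0, -1, 0, -0.03, 0.007, 0, 0, 0, -1, 0, -0.03, 0.007, 0, 0, 0, -1, 0, -0.03, 0.007, 0, 0, 0, -1, 0, -0.03, 0.007, 0, 0, 0, -1, 0, -0.03, 0.007, 0, 0, 0, -1, 0, -0.03, 0.007, 0, 0, 0, -1, 0, -0.03, 0.007, 0, 0, 0, -1, 0, -0.03, 0.007, 0, 0, 0, -1, 0, -0.03, 0.007, 0, 0, 0, -1, 0, -0.03, 0.007, 0, 0, 0, -1, 0, -0.03, 0.007, 0, 0, 0, -1, 0, -0.03, 0.007, 0, 0, 0, -1, 0, -0.03, 0.007, 0, 0, 0, -1, 0, -0.015, 0.003, 0, 0, 0, -1, 0, 0, 0, 0, 0, 0, -1])

```text
clock: 9.42
eef_pos: [0.5255, -0.3061, 0.4138]
tool_rot: [0.107, 0.709, -0.106, 0.689]
ft_force: [0.3, -0.1, -1.3]
grip_width: 0.0855
```

```bash
python3 - <<'E'
from h import *
go([.535,-.3028,.177])
E
```

```text
clk 9.4167 grasp now [ 0.5214 -0.3052  0.2589] shift tool [0.0815 0.0062 0.0103] rv [-0.0069 -0.0269  0.0024] w 0.08547748547554354 F [ 0.313  -0.0903 -1.2541] j6 [-0.5256  0.4717  0.362   1.4867 -0.0084  1.3472]
```

Emit:
arm_command(moves=[0.005, 0.003, 0.005, -0.003, -0.014, 0.002, -1, 0.005, 0.003, 0.005, -0.003, -0.014, 0, -1, 0, 0, 0, 0, 0, 0, -1])

```text
clock: 9.67
eef_pos: [0.5343, -0.3054, 0.4003]
tool_rot: [0.107, 0.7, -0.105, 0.699]
ft_force: [-0.9, 0.4, -0.0]
grip_width: 0.0852
```

```bash
python3 - <<'E'
from h import *
go([.535,-.3028,.177])
s=bot.camera("scene");crop(s,190,130,320,250,5,"s9.png")
E
```

```text
clk 9.6667 grasp now [ 0.5341 -0.305   0.2453] shift tool [0.0683 0.0025 0.    ] rv [-0.0058 -0.0017 -0.0018] w 0.08519126021926114 F [-0.864   0.3657 -0.0416] j6 [-0.5195  0.4787  0.3385  1.4326  0.0014  1.3521]
```

View pics/s9.png

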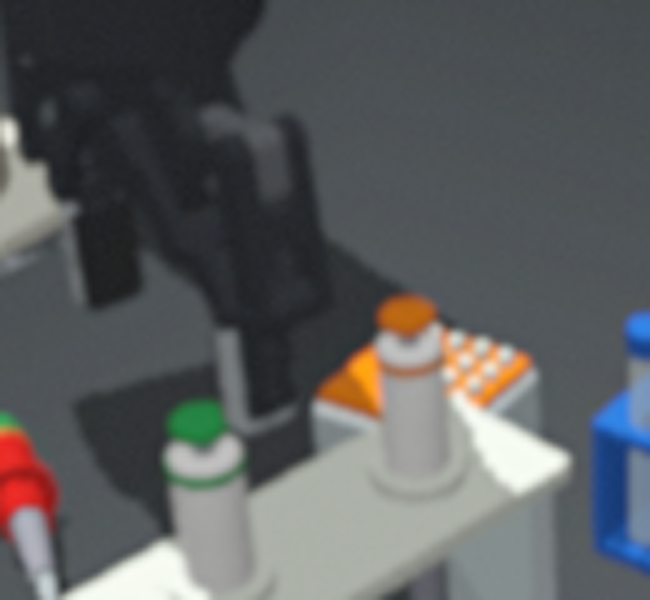

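Emit:
arm_command(moves=[0.015, 0.001, 0, 0, 0, 0, -1, 0.015, 0.001, 0, 0, 0, 0, -1, 0.015, 0, 0, 0, 0, 0, -1, 0.01, 0, 0, 0, 0, 0, -1, 0, 0, 0, 0, 0, 0, -1])

```text
clock: 10.13
eef_pos: [0.5332, -0.3002, 0.3451]
tool_rot: [0.106, 0.7, -0.104, 0.698]
ft_force: [-1.2, 0.0, -1.0]
grip_width: 0.0854
```

```bash
python3 - <<'E'
from h import *
go([.535,-.3028,.178])
E
```

```text
clk 10.1333 grasp now [ 0.5328 -0.2997  0.1901] shift tool [ 0.0121 -0.002   0.0026] rv [-0.0022 -0.0031 -0.0019] w 0.08539312003366843 F [-1.1855  0.015  -0.9931] j6 [-0.513   0.4937  0.219   1.2995  0.0012  1.355 ]
```

Emit:
arm_command(moves=[0.007, -0.002, 0.0015, 0, -0.003, 0, -1, 0.006, -0.001, 0.001, 0, 0, 0, -1, 0, 0, 0, 0, 0, 0, -1])

```text
clock: 10.38
eef_pos: [0.5349, -0.3032, 0.3323]
tool_rot: [0.105, 0.699, -0.104, 0.7]
ft_force: [0.7, 0.7, -0.7]
grip_width: 0.0855
```

```bash
python3 - <<'E'
from h import *
go([.535,-.3028,.178])
E
```

```text
clk 10.3833 grasp now [ 0.5351 -0.303   0.1773] shift tool [-0.0007  0.0005  0.    ] rv [-0.0009  0.0009 -0.0017] w 0.08550473133612622 F [ 0.6565  0.7074 -0.684 ] j6 [-0.5162  0.5049  0.2033  1.2687  0.0019  1.3506]
```

Aligned to better than 1 mm. Closing.

Emit:
arm_command(moves=[0, 0, 0, 0, 0, 0, 1, 0, 0, 0, 0, 0, 0, 1, 0, 0, 0, 0, 0, 0, 1, 0, 0, 0, 0, 0, 0, 1, 0, 0, 0, 0, 0, 0, 1, 0, 0, 0, 0, 0, 0, 1, 0, 0, 0, 0, 0, 0, 1, 0, 0, 0, 0, 0, 0, 1])

```text
clock: 11.05
eef_pos: [0.5355, -0.3039, 0.335]
tool_rot: [0.104, 0.697, -0.104, 0.701]
ft_force: [-0.3, 0.2, -1.1]
grip_width: 0.0228
```

```bash
python3 - <<'E'
from h import *
go([.535,-.3028,.178])
s=bot.camera("scene");crop(s,190,130,320,250,5,"s10.png")
E
```

```text
clk 11.05 grasp now [ 0.5364 -0.3041  0.18  ] shift tool [ 0.002   0.0009 -0.0008] rv [-0.0013  0.0055 -0.0007] w 0.02284644424445305 F [-0.2808  0.195  -1.0654] j6 [-0.5166  0.503   0.2074  1.27    0.0019  1.3505]
```

View pics/s10.png

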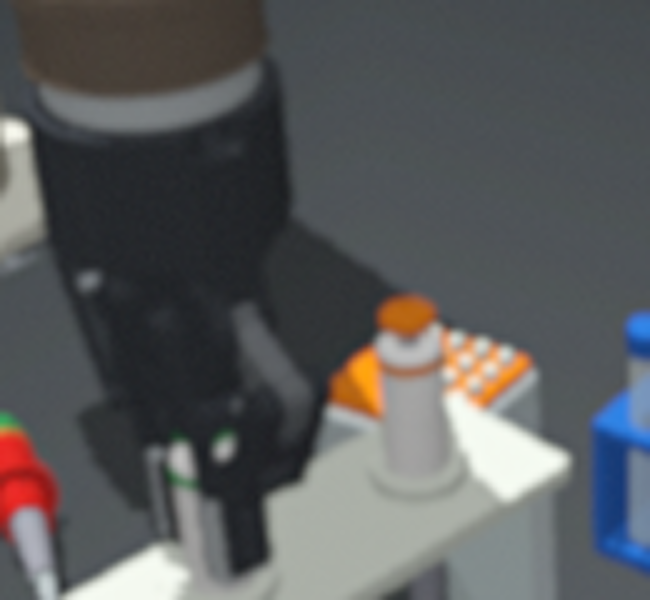

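Emit:
arm_command(moves=[-0.008, 0, 0, 0, 0, 0, 1, -0.01, 0, 0, 0, 0, 0, 1, -0.01, 0, 0, 0, 0, 0, 1])

```text
clock: 11.35
eef_pos: [0.5346, -0.3035, 0.3619]
tool_rot: [0.105, 0.7, -0.104, 0.699]
ft_force: [0.1, -0.7, 0.2]
grip_width: 0.0228
```

```bash
python3 - <<'E'
from h import *
go([.536,-.3035,.357])
E
```

```text
clk 11.35 grasp now [ 0.5346 -0.3031  0.2069] shift tool [-0.1501  0.0007  0.0012] rv [-0.0013 -0.0009 -0.0022] w 0.02284549302819618 F [ 0.1133 -0.7064  0.2047] j6 [-0.5167  0.4904  0.2576  1.3394  0.0019  1.3504]
```

Emit:
arm_command(moves=[-0.015, 0, 0.001, 0, 0, 0, 1, -0.02, 0, 0, 0, 0, 0, 1, -0.02, 0, 0, 0, 0, 0, 1, -0.01, 0, 0, 0, 0, 0, 1])

```text
clock: 11.68
eef_pos: [0.5351, -0.3036, 0.4324]
tool_rot: [0.105, 0.7, -0.103, 0.699]
ft_force: [0.8, -0.0, -0.4]
grip_width: 0.0228
```

```bash
python3 - <<'E'
from h import *
go([.536,-.3035,.357])
s=bot.camera("scene");crop(s,190,90,320,250,4,"s11.png")
E
```

```text
clk 11.6833 grasp now [ 0.535  -0.3032  0.2774] shift tool [-0.0796  0.0005  0.0007] rv [-0.0012 -0.0013 -0.0023] w 0.022827968981130896 F [ 0.8295 -0.0473 -0.3545] j6 [-0.5165  0.4725  0.411   1.5111  0.0019  1.3505]
```

View pics/s11.png

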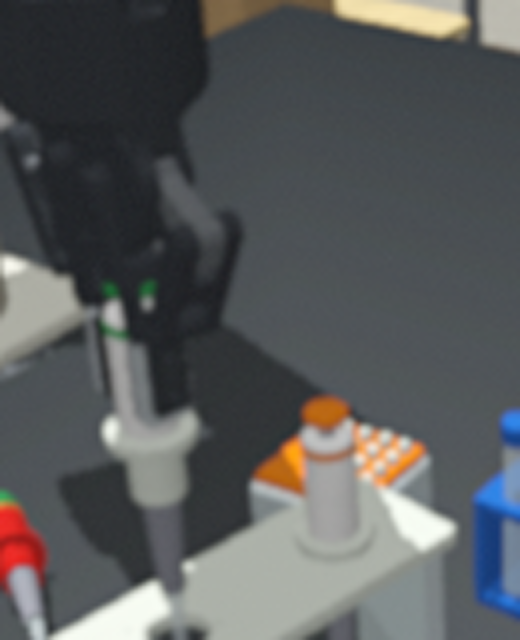

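Emit:
arm_command(moves=[-0.02, 0, 0, 0, 0, 0, 1, -0.02, 0, 0, 0, 0, 0, 1, -0.025, 0, 0, 0, 0, 0, 1, -0.02, 0, 0, 0, 0, 0, 1, 0, 0, 0, 0, 0, 0, 1])

```text
clock: 12.15
eef_pos: [0.534, -0.3031, 0.5244]
tool_rot: [0.105, 0.699, -0.104, 0.7]
ft_force: [-0.8, 0.2, 0.2]
grip_width: 0.0225
```

```bash
python3 - <<'E'
from h import *
go([.48,-.2,.365])
go([.59,.20,.365])
s=bot.camera("scene");crop(s,190,50,320,250,3,"s12.png")
E
```

```text
clk 12.15 grasp now [ 0.5344 -0.303   0.3694] shift tool [ 0.0043  0.0829 -0.0817] rv [-0.0012  0.002  -0.0015] w 0.022508221849097215 F [-0.8054  0.1626  0.2122] j6 [-0.5167  0.4855  0.6679  1.7516  0.0019  1.3502]
clk 12.15 grasp now [ 0.5344 -0.303   0.3694] shift tool [ 0.005   0.4976 -0.0933] rv [-0.0012  0.002  -0.0015] w 0.022508221849097215 F [-0.8054  0.1626  0.2122] j6 [-0.5167  0.4855  0.6679  1.7516  0.0019  1.3502]
```

View pics/s12.png

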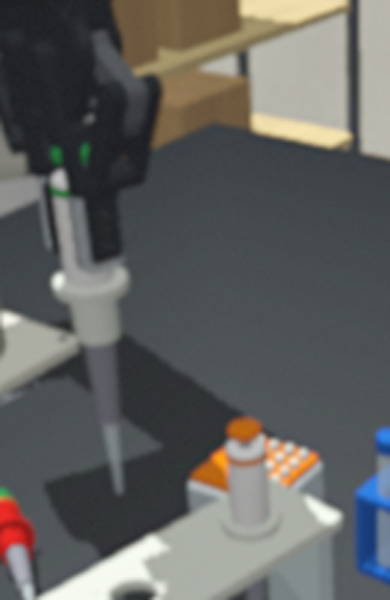

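Emit:
arm_command(moves=[0, 0.008, -0.008, 0, 0, 0, 1, -0.0005, 0.014, -0.014, 0, 0, 0, 1, -0.0005, 0.014, -0.014, 0, 0, 0, 1, -0.0005, 0.014, -0.014, 0, 0, 0, 1, -0.0005, 0.014, -0.014, 0, 0, 0, 1, -0.0005, 0.012, -0.012, 0, 0, 0, 1, -0.0005, 0.01, -0.01, 0, 0, 0, 1])

```text
clock: 12.78
eef_pos: [0.4752, -0.1944, 0.5122]
tool_rot: [0.108, 0.704, -0.104, 0.694]
ft_force: [-0.2, 0.6, -0.4]
grip_width: 0.0227
```

```bash
python3 - <<'E'
from h import *
go([.59,.20,.365])
E
```

```text
clk 12.7833 grasp now [ 0.473  -0.1931  0.3573] shift tool [-0.0062  0.4107 -0.0073] rv [-0.0058 -0.0157 -0.0036] w 0.022706071300227205 F [-0.1945  0.6232 -0.3834] j6 [-0.3889  0.2593  0.3059  1.6333  0.0022  1.4827]
```

Emit:
arm_command(moves=[-0.002, 0.012, 0, 0, -0.005, 0, 1, -0.002, 0.022, 0, 0, -0.005, 0, 1, -0.001, 0.024, 0, 0, 0, 0, 1, -0.001, 0.024, 0, 0, 0, 0, 1, -0.001, 0.024, 0, 0, 0, 0, 1, -0.001, 0.024, 0, 0, 0, 0, 1, -0.001, 0.024, 0, 0, 0, 0, 1, -0.001, 0.024, 0, 0, 0, 0, 1, -0.001, 0.024, 0, 0, 0, 0, 1])

```text
clock: 13.53
eef_pos: [0.5374, 0.0075, 0.5136]
tool_rot: [0.11, 0.705, -0.107, 0.693]
ft_force: [-0.6, 0.0, -0.1]
grip_width: 0.0228
```

```bash
python3 - <<'E'
from h import *
go([.59,.20,.365])
E
```

```text
clk 13.5333 grasp now [0.535  0.0086 0.3586] shift tool [-0.0059  0.1994 -0.0083] rv [-0.0127 -0.0171 -0.0022] w 0.022834276864678652 F [-0.5798  0.0073 -0.117 ] j6 [0.0122 0.3113 0.3797 1.6548 0.0074 1.8907]
```

Emit:
arm_command(moves=[-0.001, 0.024, -0.001, -0.006, -0.008, 0, 1, -0.001, 0.024, -0.001, -0.006, -0.008, 0, 1, -0.001, 0.024, -0.001, 0, 0, 0, 1, -0.001, 0.024, -0.001, 0, 0, 0, 1, -0.001, 0.024, -0.001, 0, 0, 0, 1, -0.001, 0.024, -0.001, 0, 0, 0, 1, -0.001, 0.022, -0.001, 0, 0, 0, 1, 0, 0.014, -0.001, 0, 0, 0, 1, 0, 0.005, 0, 0, 0, 0, 1, 0, 0, 0, 0, 0, 0, 1])

```text
clock: 14.37
eef_pos: [0.5902, 0.2064, 0.5048]
tool_rot: [0.101, 0.705, -0.102, 0.695]
ft_force: [-0.4, 0.1, -1.0]
grip_width: 0.0226
```

```bash
python3 - <<'E'
from h import *
go([.59,.20,.365])
s=bot.camera("scene");t=bot.camera("top")
crop(s,320,30,430,200,4,"s13.png");crop(t,180,150,290,240,6,"t13.png")
E
```

```text
clk 14.3667 grasp now [0.588  0.2065 0.3498] shift tool [-0.0152 -0.0062  0.0014] rv [ 0.0075 -0.0138  0.0033] w 0.022635375049251144 F [-0.4387  0.0869 -1.023 ] j6 [0.3352 0.5138 0.6626 1.7327 0.0054 2.1935]
```

View pics/s13.png

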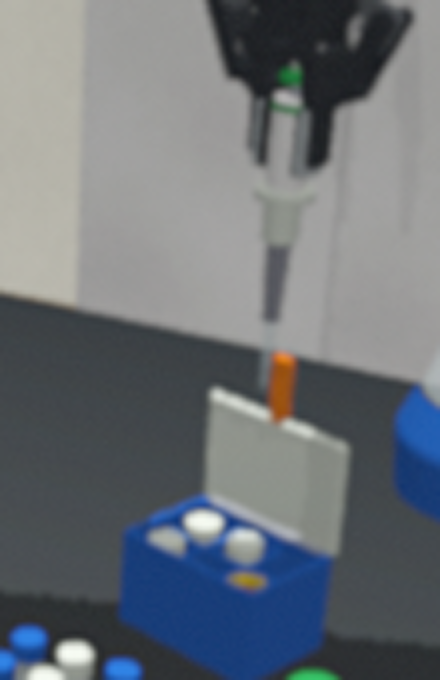

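View pics/t13.png

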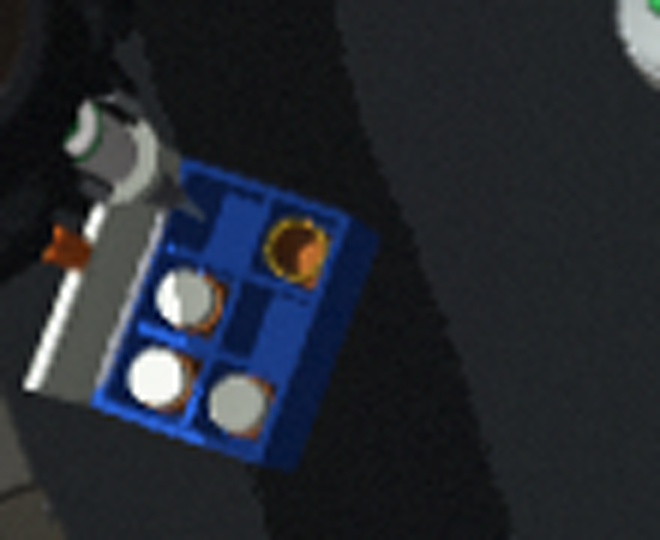

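```bash
python3 - <<'E'
from h import *
f=lambda u,v,k,x0,y0:((u+.5)/k-.5+x0,(v+.5)/k-.5+y0)
p=tri(f(264,388,4,320,30),f(203,217,6,180,150));print("tip",p)
o=bot.get_obs();Rc=R.from_quat(o["tool_rot"]).as_matrix();g=o["eef_pos"]+.155*Rc[:,0]
print("tip in tool rel grasp",Rc.T@(p[0]-g), "predicted tip",g+.154*Rc[:,0])
print("mouth",plane("top",*f(296,250,6,180,150),.062),plane("scene",*f(249,581,4,320,30),.062))
t=bot.camera("top")
bl,m=blobs(t[180:215,215:245],(20,110,70),(35,255,255),3)
ys,xs=np.nonzero(m);c,r=cv2.minEnclosingCircle(np.c_[xs,ys].astype(np.float32));print("rim",c,r,plane("top",c[0]+215,c[1]+180,.062))
q=[proj("top",[.59,.2,z])[0] for z in(.072,.224)];print(q,proj("scene",[[.59,.2,.062],[.59,.2,.072]]))
E
```

```text
tip (array([0.5857, 0.207 , 0.1946]), np.float64(0.0032734768490534473))
tip in tool rel grasp [ 0.1556  0.002  -0.0004] predicted tip [0.5855 0.205  0.1962]
mouth [0.5894 0.1996 0.062 ] [0.5919 0.2019 0.062 ]
rim (14.0, 11.0) 5.099119663238525 [0.5901 0.1994 0.062 ]
[array([227.9221, 190.5302]), array([212.8347, 181.4687])] [[380.9044 174.9824]
 [381.2285 171.655 ]]
```

Emit:
arm_command(moves=[0, -0.003, 0.001, 0.003, -0.007, 0.002, 1, 0.005, -0.003, 0.001, 0.003, -0.007, 0.001, 1, 0.015, 0, 0, 0, 0, 0, 1, 0.02, 0, 0, 0, 0, 0, 1, 0.01, 0, 0, 0, 0, 0, 1])

```text
clock: 14.93
eef_pos: [0.5903, 0.1908, 0.4602]
tool_rot: [0.109, 0.694, -0.106, 0.704]
ft_force: [0.2, -0.2, -1.3]
grip_width: 0.0227
```

```bash
python3 - <<'E'
from h import *
go([.5905,.2003,.228])
E
```

```text
clk 14.9333 grasp now [0.5924 0.1909 0.3052] shift tool [ 0.0772  0.0087 -0.0036] rv [-0.0102  0.0128 -0.0048] w 0.022728976240395445 F [ 0.1725 -0.2058 -1.314 ] j6 [ 0.3134  0.4759  0.4874  1.569  -0.0034  2.1893]
```

Emit:
arm_command(moves=[0, 0.004, -0.002, -0.005, 0.006, -0.002, 1, 0.005, 0.002, 0, 0, 0, 0, 1, 0.01, 0, 0, 0, 0, 0, 1, 0.012, 0, 0, 0, 0, 0, 1, 0.005, 0, 0, 0, 0, 0, 1, 0, 0, 0, 0, 0, 0, 1])

```text
clock: 15.43
eef_pos: [0.5901, 0.1923, 0.4299]
tool_rot: [0.109, 0.695, -0.107, 0.703]
ft_force: [-0.9, 1.0, -0.0]
grip_width: 0.0226
```

```bash
python3 - <<'E'
from h import *
go([.5905,.2003,.228])
E
```

```text
clk 15.4333 grasp now [0.5918 0.1925 0.2749] shift tool [ 0.0469  0.0075 -0.0025] rv [-0.0125  0.0105 -0.0044] w 0.02257372029800148 F [-0.9359  1.0281 -0.0066] j6 [ 0.3156  0.4782  0.4136  1.4952 -0.0025  2.1939]
```

Emit:
arm_command(moves=[0.01, 0.008, -0.003, -0.0125, 0.011, -0.004, 1, 0.01, 0.002, 0, 0, 0, 0, 1, 0, 0, 0, 0, 0, 0, 1])

```text
clock: 15.68
eef_pos: [0.5909, 0.2034, 0.4108]
tool_rot: [0.105, 0.699, -0.103, 0.7]
ft_force: [0.3, -0.9, -0.5]
grip_width: 0.0228
```

```bash
python3 - <<'E'
from h import *
go([.5905,.2003,.228])
E
```

```text
clk 15.6833 grasp now [0.5912 0.2037 0.2558] shift tool [ 0.0278 -0.0032  0.0005] rv [ 0.0004  0.0018 -0.0026] w 0.022784873919886185 F [ 0.3363 -0.8762 -0.5456] j6 [0.3314 0.4944 0.3905 1.4639 0.001  2.1968]
```

Tip is now about 39 mm above the rim. I'll correct and come down to about 20 mm, then look.

Emit:
arm_command(moves=[0.008, -0.003, 0, 0, 0, -0.003, 1, 0.008, 0, 0, 0, 0, 0, 1, 0, 0, 0, 0, 0, 0, 1])

```text
clock: 15.93
eef_pos: [0.59, 0.2012, 0.393]
tool_rot: [0.103, 0.699, -0.104, 0.7]
ft_force: [-0.4, -0.1, -1.0]
grip_width: 0.0229
```

```bash
python3 - <<'E'
from h import *
go([.5905,.2003,.228])
s=bot.camera("scene");t=bot.camera("top")
crop(s,340,80,430,200,5,"s14.png");crop(t,185,160,265,235,8,"t14.png")
E
```

```text
clk 15.9333 grasp now [0.5902 0.201  0.238 ] shift tool [ 0.01   -0.0007  0.0007] rv [0.0017 0.0018 0.0009] w 0.02286835963072701 F [-0.3971 -0.1007 -0.9823] j6 [ 0.329   0.4962  0.3477  1.4213 -0.0018  2.1931]
```

View pics/s14.png

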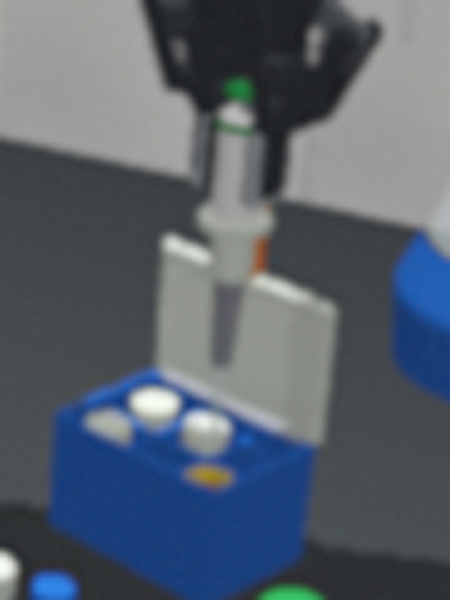

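View pics/t14.png

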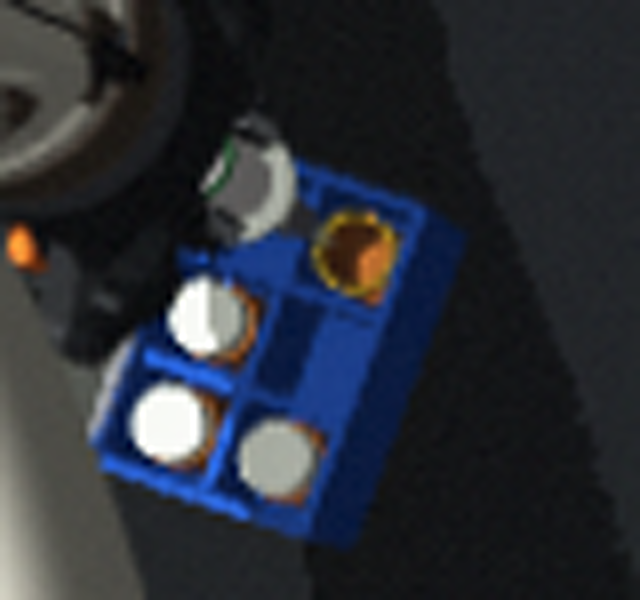

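Emit:
arm_command(moves=[0.01, 0, 0.001, 0, 0.002, 0, 1, 0, 0, 0, 0, 0, 0, 1, 0, 0, 0, 0, 0, 0, 1])

```text
clock: 16.28
eef_pos: [0.5916, 0.2007, 0.3846]
tool_rot: [0.104, 0.698, -0.103, 0.701]
ft_force: [0.1, -0.1, -0.1]
grip_width: 0.0227
```

```bash
python3 - <<'E'
from h import *
go([.5905,.2003,.228])
s=bot.camera("scene");t=bot.camera("top")
crop(s,355,110,415,190,9,"s15.png");crop(t,205,170,250,215,13,"t15.png")
inv=lambda p,k,x,y:((p-[x,y]+.5)*k-.5).round(0).tolist()
for P in ([.5905,.2003,.062],[.5905,.2003,.073],[.5905,.2003,.168]): print(P,inv(proj("scene",P)[0],9,355,110),inv(proj("top",P)[0],13,205,170))
E
```

```text
clk 16.2833 grasp now [0.592  0.2008 0.2296] shift tool [ 0.0016 -0.0007 -0.0009] rv [ 0.0012  0.0029 -0.0014] w 0.02269356105298608 F [ 0.1039 -0.1426 -0.1474] j6 [ 0.3272  0.5005  0.3328  1.4    -0.0005  2.1918]
[0.5905, 0.2003, 0.062] [239.0, 589.0] [314.0, 277.0]
[0.5905, 0.2003, 0.073] [242.0, 556.0] [302.0, 270.0]
[0.5905, 0.2003, 0.168] [271.0, 256.0] [185.0, 200.0]
```

View pics/s15.png

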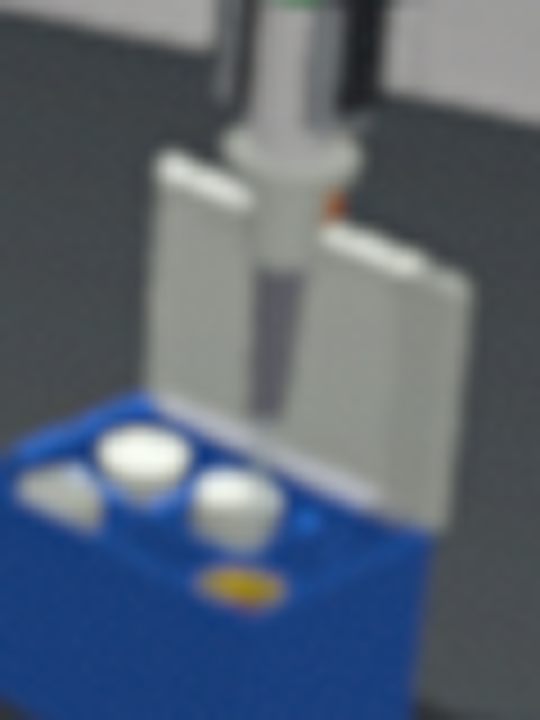

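View pics/t15.png

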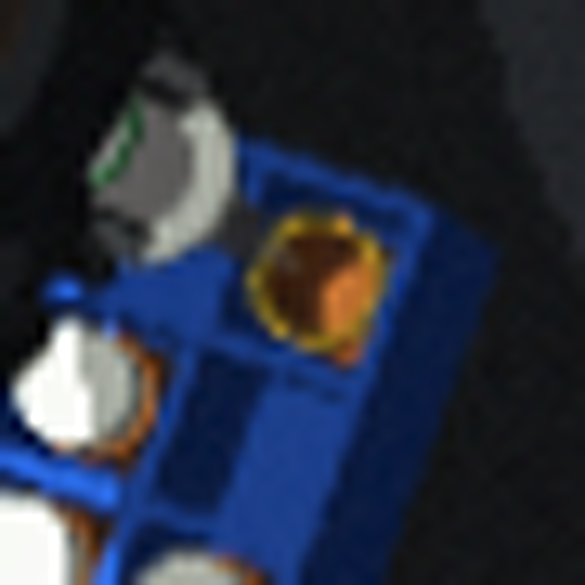

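Emit:
arm_command(moves=[0.003, -0.001, -0.001, 0.001, 0.003, -0.001, 1, 0, 0, 0, 0, 0, 0, 1, 0, 0, 0, 0, 0, 0, 1])

```text
clock: 16.63
eef_pos: [0.5902, 0.1999, 0.3817]
tool_rot: [0.104, 0.699, -0.104, 0.699]
ft_force: [-0.6, -0.4, -0.0]
grip_width: 0.0224
```

```bash
python3 - <<'E'
from h import *
go([.5905,.2003,.228])
o=bot.get_obs();print(o["joint_vel"])
E
```

```text
clk 16.6333 grasp now [0.5902 0.2    0.2267] shift tool [-0.0013  0.0004  0.0002] rv [ 0.0001 -0.0002 -0.0004] w 0.02239257203038631 F [-0.5515 -0.3564 -0.0432] j6 [0.3265 0.4997 0.3241 1.3951 0.0005 2.1923]
[-0.0028  0.0023 -0.01    0.0016 -0.0025 -0.0017]
```

```bash
python3 - <<'E'
from h import *
s=bot.camera("scene");t=bot.camera("top")
cv2.imwrite("pics/fs.png",s[:,:,::-1]);cv2.imwrite("pics/ft.png",t[:,:,::-1]);crop(s,355,110,415,190,9,"s16.png")
go([.5905,.2003,.227])
E
```

```text
clk 16.7333 grasp now [0.5901 0.2    0.2266] shift tool [-0.0004  0.0004  0.0002] rv [ 0.0001 -0.0004 -0.0002] w 0.022703571054462753 F [-0.6285 -0.1333  0.1358] j6 [0.3266 0.4998 0.324  1.3952 0.0004 2.1923]
```

View pics/fs.png

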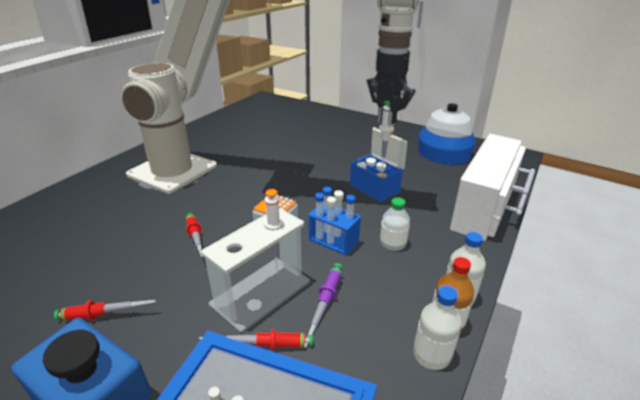

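View pics/ft.png

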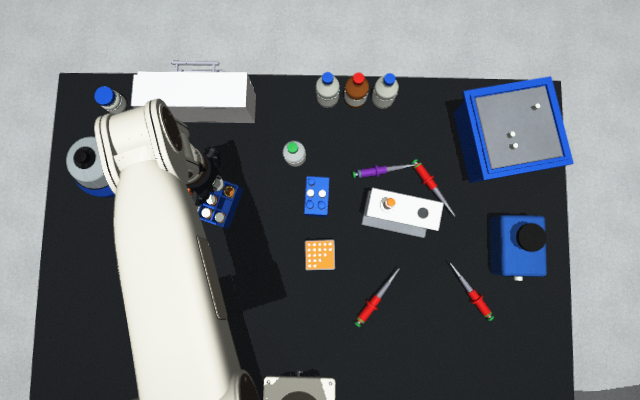

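View pics/s16.png

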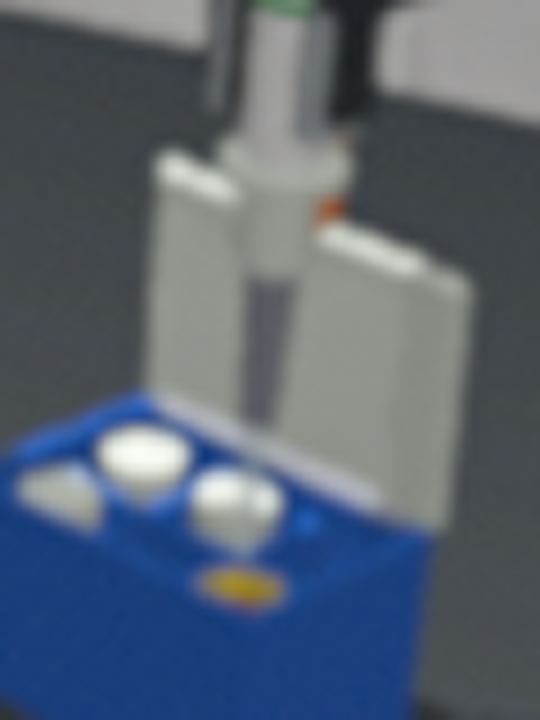

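```bash
python3 - <<'E'
from h import *
print(bot.job_done())
E
```

```text
the job is handed in; nothing more can be done
None
```

The job is handed in at about 16.7 s of the 67 s allowed. The lid is standing up and the green pipette is held still over the open vial. One thing is off: the four look-alike pipettes (three red, one purple) are lying on the bench in the final pictures.

- **Lid:** I pinched the orange tab, re-gripping once because the first pinch was off. I then swung the lid up and let go. It did not move on release. Before release, the scene view read slightly past vertical and the top view slightly short, so it is upright to within about 0.03 rad.
- **Pipette:** I lifted it straight out and carried it around the orange-button spare and high over the tube rack. It now hangs over the vial in the +x/−y corner cell.
    - **Position:** by the arm's readings the grip is within 1 mm of the mouth centre sideways, with almost no tilt. The mouth position itself is good to about 2 mm.
    - **Tip height:** the tip is about 10 mm above the rim. That figure comes from the grip height and a tip offset (grip to tip) measured earlier in both views, because the clear tip cannot be made out against the box in the last pictures.
- **Rest of the bench:** the spare, rack, media bottle, tip box and capped vials show no visible change by eye.
- **Fallen look-alikes:** they stood upright at the start, and one red one was already tilting when the gripper reached the stand. My path was planned clear of the ones I had located, I saw no contact force, and they fell in different directions. I think they toppled on their own, but I did not see them go over. All four are still on the bench.

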